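# Load the warming stand with heel lifts and set its click timer

## Task

Lay every leather heel lift that lies loose on the bench flat and centred on top of a post of the warming stand, one lift to a post (any post, either face up), and leave it balanced there. With all of them on, turn the timer dial from its old setting to exactly one click from off (the red tick) for each lift on the stand, then press the green start button fully down and let it come up. Leave the tin of tacks and the wax block where they are.

Things in the scene. Friction and masses are not known exactly. Their poses are not given: they have to be found in the camera images.
- lift_a_mid (a point): mid brown: a leather heel lift (shoe heel layer), a flat D-shaped plate about 65 mm (its x) by 68 mm (its y) and 10 mm thick, straight edge at +x, sides nearly parallel from its middle to that edge, rounded at -x, 40 g; it starts flat on the bench, lift_d (if there) on top of lift_a; this point is its centre, half-way up (5 mm above its underside); z is normal to the plate. it is there in every run
- lift_b_mid (a point): light tan: a leather heel lift (shoe heel layer), a flat D-shaped plate about 65 mm (its x) by 68 mm (its y) and 10 mm thick, straight edge at +x, sides nearly parallel from its middle to that edge, rounded at -x, 40 g; it starts flat on the bench, lift_d (if there) on top of lift_a; this point is its centre, half-way up (5 mm above its underside); z is normal to the plate. it is missing (None) in some runs
- lift_c_mid (a point): mid brown: a leather heel lift (shoe heel layer), a flat D-shaped plate about 65 mm (its x) by 68 mm (its y) and 10 mm thick, straight edge at +x, sides nearly parallel from its middle to that edge, rounded at -x, 40 g; it starts flat on the bench, lift_d (if there) on top of lift_a; this point is its centre, half-way up (5 mm above its underside); z is normal to the plate. it is missing (None) in some runs
- lift_d_mid (a point): dark brown: a leather heel lift (shoe heel layer), a flat D-shaped plate about 65 mm (its x) by 68 mm (its y) and 10 mm thick, straight edge at +x, sides nearly parallel from its middle to that edge, rounded at -x, 40 g; it starts flat on the bench, lift_d (if there) on top of lift_a; this point is its centre, half-way up (5 mm above its underside); z is normal to the plate. it is missing (None) in some runs
- post_1 (a point): centre of the top face of post 1 of the warming stand: a steel post with a round flat cap 30 mm across, its top 22 mm above the bench; the stem below is 12 mm thick. The posts stand in one row along the stand's y axis, 94 mm apart
- post_2 (a point): centre of the top face of post 2 of the warming stand: a steel post with a round flat cap 30 mm across, its top 22 mm above the bench; the stem below is 12 mm thick. The posts stand in one row along the stand's y axis, 94 mm apart
- post_3 (a point): centre of the top face of post 3 of the warming stand: a steel post with a round flat cap 30 mm across, its top 22 mm above the bench; the stem below is 12 mm thick. The posts stand in one row along the stand's y axis, 94 mm apart
- post_4 (a point): centre of the top face of post 4 of the warming stand: a steel post with a round flat cap 30 mm across, its top 22 mm above the bench; the stem below is 12 mm thick. The posts stand in one row along the stand's y axis, 94 mm apart
- stand: the warming stand, fixed: a grey plate 56 mm (x) by 390 mm (y), 3 mm thick, lying on the bench with the four posts in a row along its y axis; origin at the centre of its underside; it stands at a different place and yaw in each run
- timer: the timer, a fixed pale box 120 mm (x) by 84 mm (y), 46 mm high; origin at the centre of its underside; the dial's axis is at x = +21 mm and the button at x = -39 mm in its frame, both at y = 0; place and yaw differ in each run
- dial (a joint): angle of the timer's black dial in rad: 0 = off (white line of the dial at the red tick, against a stop), growing clockwise seen from above by 0.4 a click, up to 4.0 (10 clicks, stop; pale ticks mark the clicks). A spring detent pulls it into the nearest click when let go; about 0.1 N m takes it over to the next. It starts 6 to 9 clicks from off
- dial_grip (a point): on the dial's axis, half-way up its grip bar. The bar is 46 mm long, 13 mm thick and 26 mm high, its top 13 mm above this point; under it is a round skirt 51 mm across whose top is 12 mm below this point. Axes: z up, turning with the dial; the bar's white-lined end points in the direction 2.0 rad anticlockwise from this frame's x axis, which is 2.0 rad minus the dial angle, anticlockwise from the timer's x axis
- start_button (a joint): travel of the green start button, m: 0 up, 0.006 fully down (4 N); it springs back
- start_button_top (a point): centre of the top of the green start button, 26 mm across
- sole_clamp: bystander, fixed: toggle clamp on a wooden board 130 mm (x) by 240 mm (y), 21 mm high, origin at the centre of its underside, axes as the world's; the clamp on it reaches 85 mm up, and its red upright grip 200 mm up, near x = 0, y = -60 to -90 mm in its frame
- tool_tin: bystander, fixed: open tool tin behind the stand, 142 mm (x) by 250 mm (y), 75 mm high, with its lid standing up at the back; origin at the centre of its underside, axes as the world's. The 240 mm high green drawer cabinet to its left begins at y = +178 mm in this frame, its drawer handles reaching forward to x = -175 mm
- tack_tin: bystander: round open tin, 68 mm across, 24 mm high, origin at the centre of its underside
- wax_block: bystander: yellow wax block 34 x 52 x 20 mm, origin at the centre of its underside

How it is judged:
By the outcome, as a careful person would: the job done as asked, in the order asked, and still so for the second after the job is handed in, with the robot touching nothing.
Of lift_b, lift_c, lift_d only 2 to 3 are there at a start; the rules pass over those that are not, and their reading is None.
At some moment in a run one of lift_a, lift_b, lift_c, lift_d may be knocked a few centimetres aside while the robot is not near it.
Once in a run the grip may slacken for a moment while it holds something.
It also fails if it takes over 210 s, if anything falls off the work surface, if the arm or the gripper's body presses on something with over 40 N, if the wrist force passes 120 N, or if a joint passes its speed limit or range.

## Robot

A 6-joint arm with a two-finger parallel gripper is mounted at the origin on a cart in front of the work surface, level with it; the furniture and walls round the work are solid. World frame = base frame: x ahead of the robot, y to its left, z up, the work surface at z = 0. Lengths are in mm, angles in rad, forces in N, time in s.
With the tool pointing down it reaches from about 350 to 850 mm from the base axis. Payload 8.1 kg.
Tool frame: the origin (TCP) lies between the finger pads; the fingertips stand env.tcp_to_tips ahead of it and the grasp point (between the pads) lies 6 mm ahead of it (env.tcp_to_tips is the distance from the TCP to the fingertips, in mm); z points along the fingers, y is the line along which they close (so a half turn about z gives the same grasp; the last joint's range is limited). The gripper opens to 93 mm and grips with 3 to 60 N. Pads are 15 mm wide; open, the fingers measure 128 mm over their backs; the gripper's body (75 mm by 188 mm) begins 65 mm behind the grasp point.
Start: joints at [1.063, 0.13, 1.488, -0, 1.523, -0.085], TCP at [246.169, 547.18, 243.635] pointing down, gripper open.
Joint ranges: [-2.96, 2.96], [-0.89, 2.26], [0.02, 2.5], [-1.34, 4.48], [0, 2.73], [-2.66, 2.66]. Speed limits (rad/s): [2.39, 2.39, 2.79, 3.14, 3.14, 3.14].

## Interface

Orientations are given as [roll, pitch, yaw] about the fixed x, y, z axes, in that order (R = Rz(yaw) Ry(pitch) Rx(roll)).
In Python, from station import env gives the robot as it stands.
- The arm moves only by the tool jog_arm, never from a script. Its argument "moves" is a list of rows, each an object with "fingers": the opening in per cent of the stroke, from 0 (shut) to 100 (fully open); "xyz": the shift along the tool's x, y, z in mm, a list of three; "twist": the turn, a rotation vector about the tool's x, y, z in rad, a list of three. A call has exactly 8 rows; each row shifts and turns the commanded pose from where the row before left it, along the tool's axes as they then stand; what a row does not reach is not made up. A row lasts 1/12 s, in which the tool goes at most 41.7 mm and 7.16 degrees, less where a joint would pass 70% of its speed; a pose out of reach is approached as far as the arm can. A call with a gripper value outside its range is refused whole. The fingers move at their own pace and stop on an object; "newtons" is the grip in N (left out, the last holds). Time passes only in rows, so rows that do not move let the fingers close, or fill a call up. It gives the time, the measured TCP pose, the force, the opening and the grip force at its end, in the units of the state.
- env.get_state(): the state, without advancing time (a new reading comes with each control period).
- env.capture(name): name is "side" or "top" or "wrist"; returns a dict with "frame" (384x512x3 uint8, red, green, blue), "intrinsics" (3x3 intrinsics, pixels), "T" (4x4, takes a point from camera to world coordinates). Camera axes: x right, y up, looking along -z (the intrinsics and any distortion apply to the point x, -y, -z); pixel columns grow to the right and rows downward; lengths in mm; the calibration is good to about 2 mm. A picture is of the moment at which its call begins. There is no depth.
- env.hand_in(): hands the job in; it is judged then, once.
The state is a dict: "time": time; "joints": joint angles; "qvel": joint speeds; "joint_efforts": joint torques, N m; "position": TCP position; "tcp_rot": TCP orientation; "contact_force": force on the tool from outside, world axes, zero at the start; "moment": the same for the moment, N m; "opening": finger opening in mm; "grasp_force": force on a finger pad.
Only numpy, scipy, OpenCV 4.12 (cv2) and the standard library are available. Lean on these libraries where they do the work, as an engineer would, in place of code of your own. Each camera call takes 0.05 s, during which the arm holds its last target. There are 200 camera calls.

## Working session

There is one attempt and no reset: what is moved stays moved. The work goes in short steps, Python scripts to look and compute and a tool call to move; the robot and the scene stay as the last step left them, time stands still between calls to the robot, and variables do not carry over. Pictures are saved under pics/ and viewed, at most 14 in all, crops included, and the job is handed in when it is done.

Besides the shell and the picture viewer there is one more tool, called after "Call:" as name([rows], argument=value, ...), one row to a line, values as JSON. jog_arm: Moves the arm, as the interface text tells. Its arguments: {"type":"object","properties":{"moves":{"type":"array"},"newtons":{"type":"number"}},"required":["moves"]}

```bash
mkdir -p pics; cat > h.py <<'E'
import numpy as np, cv2
from station import env
from scipy.spatial.transform import Rotation as R
def cap(n,f=None):
    c=env.capture(n)
    if f: cv2.imwrite('pics/'+f,c['frame'][:,:,::-1])
    return c
def ray(c,uv,z):
    uv=np.atleast_2d(np.array(uv,float)); K=np.array(c['intrinsics']);T=np.array(c['T'])
    d=np.c_[(uv[:,0]-K[0,2])/K[0,0],-(uv[:,1]-K[1,2])/K[1,1],-np.ones(len(uv))]@T[:3,:3].T
    o=T[:3,3]; return o+d*((z-o[2])/d[:,2])[:,None]
def proj(c,p):
    K=np.array(c['intrinsics']);T=np.array(c['T']); q=(np.atleast_2d(p)-T[:3,3])@T[:3,:3]
    return np.c_[K[0,0]*q[:,0]/-q[:,2]+K[0,2],K[1,1]*-q[:,1]/-q[:,2]+K[1,2]]
E
python3 - <<'E'
from h import *
s=env.get_state();print(s,env.tcp_to_tips)
a=cap('top','top0.png');b=cap('side','side0.png')
print([k for k in a],a['T'],b['T'],a['intrinsics'])
E
```

```text
{'time': 0.0, 'joints': array([ 1.06261165e+00,  1.31157450e-01,  1.48927129e+00, -2.33009158e-05,
        1.52302696e+00, -8.54029527e-02]), 'qvel': array([ 1.39619742e-03, -1.29866621e-03,  4.32640548e-04, -2.87828606e-04,
        4.70983391e-05, -4.74835420e-04]), 'joint_efforts': array([ 1.57692673e-03, -5.59833884e+01, -4.91771185e+01,  7.68517004e-02,
        3.54469148e-02, -2.03731556e-04]), 'position': array([245.90779177, 546.70847277, 242.59403624]), 'tcp_rot': array([-3.13973441e+00, -1.35728745e-04,  2.71881194e+00]), 'contact_force': array([ 0.10550881,  0.15998817, -0.20395276]), 'moment': array([ 0.00784931, -0.00459587, -0.01022863]), 'grasp_force': 0.0, 'opening': 93.41146152013413} 25.0
['frame', 'intrinsics', 'T'] [[-2.29193076e-02  9.93324864e-01 -1.13050517e-01  4.82818311e+02]
 [-9.99662326e-01 -2.41556177e-02 -9.57808378e-03 -2.06283154e+02]
 [-1.22449538e-02  1.12792820e-01  9.93543075e-01  9.80665803e+02]
 [ 0.00000000e+00  0.00000000e+00  0.00000000e+00  1.00000000e+00]] [[-8.61394830e-01  1.81217538e-01 -4.74509380e-01  1.90622893e+02]
 [-5.07848469e-01 -3.24608159e-01  7.97947038e-01  4.87926396e+02]
 [-9.42761877e-03  9.28326315e-01  3.71646839e-01  3.99787195e+02]
 [ 0.00000000e+00  0.00000000e+00  0.00000000e+00  1.00000000e+00]] [[365.24913313   0.         258.02771864]
 [  0.         365.24913313 190.56813329]
 [  0.           0.           1.        ]]
```

View pics/top0.png

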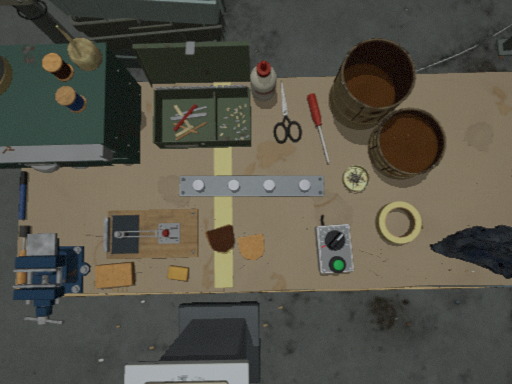

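View pics/side0.png

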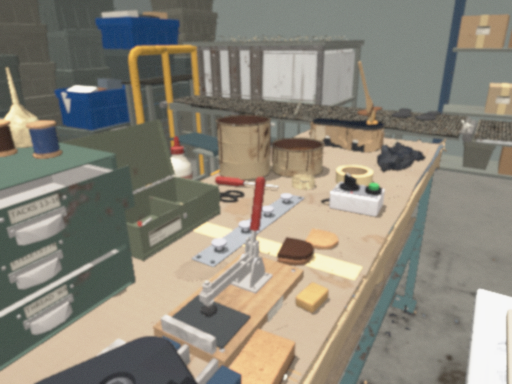

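```bash
python3 - <<'E'
from h import *
c=cap('top')
print(proj(c,[[246,547,243],[0,0,0],[480,-200,0]]))
f=c['frame'][:,:,::-1]
cv2.imwrite('pics/z.png',cv2.resize(f[160:290,80:380],None,fx=2.6,fy=2.6,interpolation=cv2.INTER_CUBIC))
for n,uv,z in [('d',(221,238),20),('b',(252,246),10),('p1',(198,186),22),('p2',(234,186),22),('p3',(269,186),22),('p4',(304,186),22),('dial',(336,240),72),('btn',(338,265),50),('wax',(178,273),20),('clamp',(165,234),21),('clamptip',(165,234),200),('tin',(355,179),24)]: print(n,ray(c,uv,z).round())
E
```

```text
[[-120.13620244  362.93395232]
 [ 185.45575033  426.4219772 ]
 [ 260.19945892  233.15099072]]
d [[470. -97.  20.]]
b [[ 447. -178.   10.]]
p1 [[608. -38.  22.]]
p2 [[ 606. -134.   22.]]
p3 [[ 603. -226.   22.]]
p4 [[ 601. -319.   22.]]
dial [[ 459. -386.   72.]]
btn [[ 397. -393.   50.]]
wax [[383.  15.  20.]]
clamp [[484.  49.  21.]]
clamptip [[483.   1. 200.]]
tin [[ 616. -453.   24.]]
```

View pics/z.png

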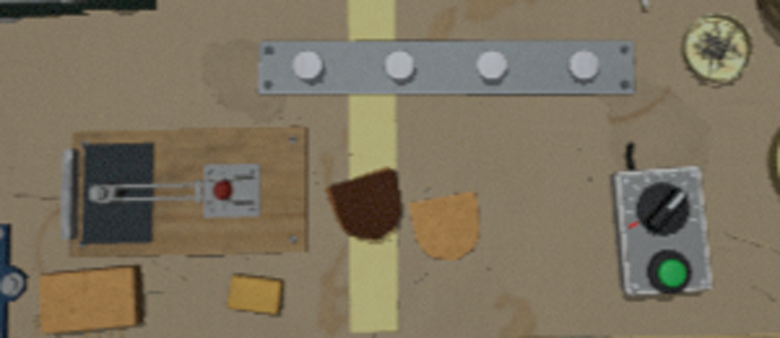

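Call:
jog_arm([
  {"fingers": 100, "xyz": [0, 0, -8], "twist": [0, 0, 0.124]},
  {"fingers": 100, "xyz": [0, 0, -8], "twist": [0, 0, 0.124]},
  {"fingers": 100, "xyz": [0, 0, -8], "twist": [0, 0, 0.124]},
  {"fingers": 100, "xyz": [0, 0, -8], "twist": [0, 0, 0.124]},
  {"fingers": 100, "xyz": [0, 0, -8], "twist": [0, 0, 0.124]},
  {"fingers": 100, "xyz": [0, 0, -8], "twist": [0, 0, 0.124]},
  {"fingers": 100, "xyz": [0, 0, -8], "twist": [0, 0, 0.124]},
  {"fingers": 100, "xyz": [0, 0, -8], "twist": [0, 0, 0.124]},
])

```text
time: 0.82
position: [246.1, 547.0, 307.6]
tcp_rot: [-3.141, 0.001, 1.721]
contact_force: [-0.6, 0.3, 1.0]
opening: 92.9
grasp_force: 0.0
```

```bash
cat >> h.py <<'E'
def go(x,y,z,yaw):
    "remaining move to a tool-down TCP pose, in tool axes"
    s=env.get_state(); Rm=R.from_euler('xyz',s['tcp_rot']); Rt=R.from_euler('xyz',[np.pi,0,yaw])
    print('now',s['time'],s['position'].round(1),s['tcp_rot'].round(3),'shift',Rm.inv().apply(np.array([x,y,z])-s['position']).round(1),'twist',(Rm.inv()*Rt).as_rotvec().round(3),'open',round(s['opening'],1),'grip',round(s['grasp_force'],1))
E
python3 - <<'E'
from h import *
go(430,-110,300,np.pi/2)
E
```

```text
now 0.8167 [246.1 547.  307.6] [-3.141e+00  1.000e-03  1.721e+00] shift [-677.1   83.8    8. ] twist [-0.     0.001  0.15 ] open 92.9 grip 0.0
```

Call:
jog_arm([
  {"fingers": 100, "xyz": [0, 0, 0], "twist": [0, 0, 0.075]},
  {"fingers": 100, "xyz": [0, 0, 0], "twist": [0, 0, 0.075]},
  {"fingers": 100, "xyz": [-38, 10, 0], "twist": [0, 0, 0]},
  {"fingers": 100, "xyz": [-38, 10, 0], "twist": [0, 0, 0]},
  {"fingers": 100, "xyz": [-38, 10, 0], "twist": [0, 0, 0]},
  {"fingers": 100, "xyz": [-38, 10, 0], "twist": [0, 0, 0]},
  {"fingers": 100, "xyz": [-38, 10, 0], "twist": [0, 0, 0]},
  {"fingers": 100, "xyz": [-38, 10, 0], "twist": [0, 0, 0]},
])

```text
time: 1.48
position: [307.4, 317.8, 307.2]
tcp_rot: [-3.141, 0.0, 1.577]
contact_force: [1.5, 0.4, 0.2]
opening: 93.2
grasp_force: 0.0
```

Call:
jog_arm([
  {"fingers": 100, "xyz": [-38, 10, 0], "twist": [0, 0, 0]},
  {"fingers": 100, "xyz": [-38, 10, 0], "twist": [0, 0, 0]},
  {"fingers": 100, "xyz": [-38, 10, 0], "twist": [0, 0, 0]},
  {"fingers": 100, "xyz": [-38, 10, 0], "twist": [0, 0, 0]},
  {"fingers": 100, "xyz": [-38, 10, 0], "twist": [0, 0, 0]},
  {"fingers": 100, "xyz": [-38, 10, 0], "twist": [0, 0, 0]},
  {"fingers": 100, "xyz": [-38, 10, 0], "twist": [0, 0, 0]},
  {"fingers": 100, "xyz": [-38, 10, 0], "twist": [0, 0, 0]},
])

```text
time: 2.15
position: [389.2, 14.1, 307.7]
tcp_rot: [3.141, -0.0, 1.577]
contact_force: [0.8, 1.7, -0.1]
opening: 93.0
grasp_force: 0.0
```

Call:
jog_arm([
  {"fingers": 100, "xyz": [-38, 10, 0], "twist": [0, 0, 0]},
  {"fingers": 100, "xyz": [-38, 10, 0], "twist": [0, 0, 0]},
  {"fingers": 100, "xyz": [-38, 10, 0], "twist": [0, 0, 0]},
  {"fingers": 100, "xyz": [-10, 4, 0], "twist": [0, 0, 0]},
  {"fingers": 100, "xyz": [0, 0, 0], "twist": [0, 0, 0]},
  {"fingers": 100, "xyz": [0, 0, 0], "twist": [0, 0, 0]},
  {"fingers": 100, "xyz": [0, 0, 0], "twist": [0, 0, 0]},
  {"fingers": 100, "xyz": [0, 0, 0], "twist": [0, 0, 0]},
])

```text
time: 2.82
position: [424.0, -106.4, 307.7]
tcp_rot: [3.141, -0.0, 1.579]
contact_force: [0.0, -0.3, 0.5]
opening: 92.7
grasp_force: 0.0
```

```bash
python3 - <<'E'
from h import *
go(430,-110,300,np.pi/2)
c=cap('wrist','w1.png'); print(np.array(c['T']).round(2))
print(proj(c,[[470,-97,20],[447,-178,10]]))
E
```

```text
now 2.8167 [ 424.  -106.4  307.7] [ 3.141 -0.     1.579] shift [-3.7  6.   7.7] twist [ 0.    -0.     0.008] open 92.7 grip 0.0
[[ 1.0000e+00 -1.0000e-02 -0.0000e+00  4.2352e+02]
 [ 1.0000e-02  9.6000e-01  2.9000e-01 -2.7470e+01]
 [ 0.0000e+00 -2.9000e-01  9.6000e-01  4.4873e+02]
 [ 0.0000e+00  0.0000e+00  0.0000e+00  1.0000e+00]]
[[285.04108567 154.853749  ]
 [268.30783707 203.45394939]]
```

View pics/w1.png

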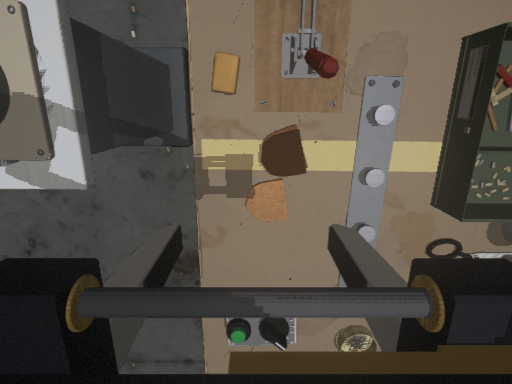

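```bash
cat >> h.py <<'E'
def blob(c,p,tol=28,r=None):
    "connected region of like colour (Lab) round world point p -> contour pixels"
    L=cv2.cvtColor(c['frame'],cv2.COLOR_RGB2LAB).astype(float); L[:,:,0]*=.7
    u,v=proj(c,p)[0].round().astype(int); col=np.median(L[v-3:v+4,u-3:u+4].reshape(-1,3),0)
    m=(np.linalg.norm(L-col,axis=2)<tol).astype(np.uint8); m=cv2.morphologyEx(m,cv2.MORPH_OPEN,np.ones((3,3)))
    n,lab=cv2.connectedComponents(m); m=(lab==lab[v,u]).astype(np.uint8) if lab[v,u] else m*0
    cs,_=cv2.findContours(m,cv2.RETR_EXTERNAL,cv2.CHAIN_APPROX_NONE)
    return max(cs,key=cv2.contourArea)[:,0,:].astype(float) if cs else None
def lift(c,p,tol=28):
    "centre, size, straight-edge normal (deg) of a lift whose top is at p[2]"
    k=blob(c,p,tol)
    w=ray(c,k,p[2])[:,:2]; hull=cv2.convexHull(w.astype(np.float32)); 
    (cx,cy),(a,b),ang=cv2.minAreaRect(hull)
    m=cv2.moments(hull); g=np.array([m['m10'],m['m01']])/m['m00']
    d=g-[cx,cy]; cand=np.radians(ang+90*np.arange(4)); ax=np.c_[np.cos(cand),np.sin(cand)]
    i=np.argmax(ax@d); print('lift c',round(cx,1),round(cy,1),'size',round(a,1),round(b,1),'xdir deg',round(np.degrees(cand[i])%360,1),'centroid off',d.round(1))
def post(c,p):
    k=blob(c,p,20); w=ray(c,k,p[2])[:,:2]; (x,y),r=cv2.minEnclosingCircle(w.astype(np.float32)); m=cv2.fitEllipse(w.astype(np.float32))
    print('post',np.round(m[0],1),np.round(m[1],1))
E
python3 - <<'E'
from h import *
for n in('wrist','top'):
    c=cap(n);print(n)
    for p,t in(([470,-97,20],25),([447,-178,10],14)): 
        for tt in(t,t+8): lift(c,p,tt)
    for p in([608,-38,22],[606,-134,22],[603,-226,22],[601,-319,22]):
        try: post(c,p)
        except Exception as e: print(e)
E
```

```text
wrist
lift c 464.4 -95.4 size 65.3 75.3 xdir deg 14.7 centroid off [3.7 0.4]
lift c 464.5 -95.2 size 65.6 76.3 xdir deg 14.7 centroid off [3.4 0.9]
lift c 443.7 -176.3 size 64.1 68.3 xdir deg 9.2 centroid off [3.6 0.6]
lift c 453.9 -227.8 size 247.5 210.3 xdir deg 270.5 centroid off [ 4.3 -6.9]
post [611.  -36.9] [26.9 27.7]
post [ 609.5 -130.9] [28.  28.6]
post [ 602.  -101.1] [ 57.2 293.9]
post [ 443.7 -414.3] [306.4 986.9]
top
lift c 468.9 -108.4 size 57.0 48.8 xdir deg 110.6 centroid off [-0.2  3.2]
lift c 482.8 -55.6 size 123.1 151.9 xdir deg 0.1 centroid off [ 5.4 -0.2]
lift c 444.0 -175.5 size 63.6 69.7 xdir deg 6.8 centroid off [3.7 0.2]
lift c 617.8 -500.2 size 798.2 578.4 xdir deg 360.0 centroid off [3.9 2.1]
post [612.2 -37.6] [25.8 27.7]
post [ 610.  -131.4] [25.4 27.8]
post [ 607.8 -225.1] [24.9 29. ]
post [ 605.5 -319.1] [25.4 28.2]
```

```bash
python3 - <<'E'
from h import *
c=cap('wrist'); t=cap('top')
f=c['frame'][30:190,190:350,::-1]; cv2.imwrite('pics/z2.png',cv2.resize(f,None,fx=3.7,fy=3.7,interpolation=cv2.INTER_CUBIC))
for z in(100,150,200): print(z,ray(c,[[325,66],[309,54]],z)[:,:2].round(),ray(t,[165,233],z).round())
go(463,-97,130,1.827)
E
```

```text
100 [[503.  16.]
 [484.  29.]] [[486.  28. 100.]]
150 [[491.  10.]
 [475.  21.]] [[486.  15. 150.]]
200 [[480.   4.]
 [467.  12.]] [[486.   1. 200.]]
now 3.0667 [ 424.1 -107.   307.8] [3.141 0.    1.578] shift [  9.8  38.9 177.8] twist [ 0.     0.    -0.249] open 93.1 grip 0.0
```

View pics/z2.png

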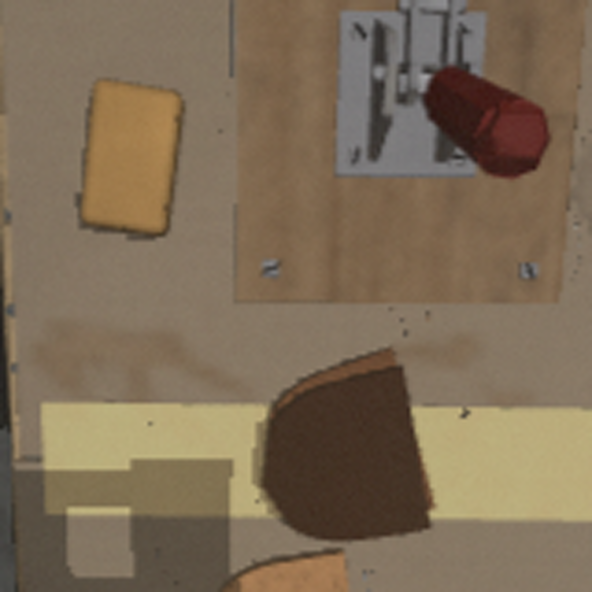

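Call:
jog_arm([
  {"fingers": 100, "xyz": [0, 0, 0], "twist": [0, 0, -0.124]},
  {"fingers": 100, "xyz": [0, 0, 0], "twist": [0, 0, -0.124]},
  {"fingers": 100, "xyz": [0, 10, 30], "twist": [0, 0, 0]},
  {"fingers": 100, "xyz": [0, 10, 38], "twist": [0, 0, 0]},
  {"fingers": 100, "xyz": [0, 10, 38], "twist": [0, 0, 0]},
  {"fingers": 100, "xyz": [0, 10, 38], "twist": [0, 0, 0]},
  {"fingers": 100, "xyz": [0, 0, 34], "twist": [0, 0, 0]},
  {"fingers": 100, "xyz": [0, 0, 0], "twist": [0, 0, 0]},
])

```text
time: 3.73
position: [458.2, -95.7, 122.2]
tcp_rot: [-3.131, -0.006, 1.826]
contact_force: [-0.8, 0.4, -0.8]
opening: 93.2
grasp_force: 0.0
```

Call:
jog_arm([
  {"fingers": 100, "xyz": [0, 0, 0], "twist": [0, 0, 0]},
  {"fingers": 100, "xyz": [0, 0, 0], "twist": [0, 0, 0]},
  {"fingers": 100, "xyz": [0, 0, 0], "twist": [0, 0, 0]},
  {"fingers": 100, "xyz": [0, 0, 0], "twist": [0, 0, 0]},
  {"fingers": 100, "xyz": [0, 0, 0], "twist": [0, 0, 0]},
  {"fingers": 100, "xyz": [0, 0, 0], "twist": [0, 0, 0]},
  {"fingers": 100, "xyz": [0, 0, 0], "twist": [0, 0, 0]},
  {"fingers": 100, "xyz": [0, 0, 0], "twist": [0, 0, 0]},
])

```text
time: 4.4
position: [463.0, -97.8, 130.0]
tcp_rot: [3.141, 0.0, 1.825]
contact_force: [0.4, 0.9, -0.2]
opening: 93.0
grasp_force: 0.0
```

```bash
python3 - <<'E'
from h import *
go(463,-97,130,1.827)
c=cap('wrist','w2.png')
for t in(10,14,18,24): lift(c,[464,-100,20],t)
E
```

```text
now 4.4 [463.  -97.8 130. ] [3.141 0.    1.825] shift [ 0.8  0.2 -0. ] twist [ 0.     0.    -0.002] open 93.0 grip 0.0
lift c 464.7 -97.6 size 63.6 67.7 xdir deg 13.9 centroid off [3.3 1.1]
lift c 464.8 -97.3 size 63.8 67.8 xdir deg 13.4 centroid off [3.3 0.9]
lift c 465.0 -97.2 size 64.3 68.4 xdir deg 14.4 centroid off [3.1 0.9]
lift c 465.4 -96.7 size 65.4 69.3 xdir deg 14.6 centroid off [2.6 0.1]
```

View pics/w2.png

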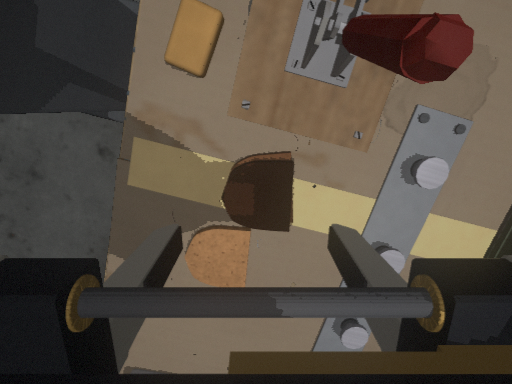

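Call:
jog_arm([
  {"fingers": 100, "xyz": [0, 2, 20], "twist": [0, 0, 0]},
  {"fingers": 100, "xyz": [0, 0, 30], "twist": [0, 0, 0]},
  {"fingers": 100, "xyz": [0, 0, 25], "twist": [0, 0, 0]},
  {"fingers": 100, "xyz": [0, 0, 17.5], "twist": [0, 0, 0]},
  {"fingers": 100, "xyz": [0, 0, 0], "twist": [0, 0, 0]},
  {"fingers": 100, "xyz": [0, 0, 0], "twist": [0, 0, 0]},
  {"fingers": 100, "xyz": [0, 0, 0], "twist": [0, 0, 0]},
  {"fingers": 55, "xyz": [0, 0, 0], "twist": [0, 0, 0]},
], newtons=20)

```text
time: 5.12
position: [466.1, -97.7, 38.9]
tcp_rot: [3.139, 0.001, 1.825]
contact_force: [-1.1, -0.2, 0.4]
opening: 89.9
grasp_force: 0.0
```

Call:
jog_arm([
  {"fingers": 55, "xyz": [0, 0, 0], "twist": [0, 0, 0]},
  {"fingers": 55, "xyz": [0, 0, 0], "twist": [0, 0, 0]},
  {"fingers": 55, "xyz": [0, 0, 0], "twist": [0, 0, 0]},
  {"fingers": 55, "xyz": [0, 0, 0], "twist": [0, 0, 0]},
  {"fingers": 55, "xyz": [0, 0, 0], "twist": [0, 0, 0]},
  {"fingers": 55, "xyz": [0, 0, 0], "twist": [0, 0, 0]},
  {"fingers": 55, "xyz": [0, 0, 0], "twist": [0, 0, 0]},
  {"fingers": 55, "xyz": [0, 0, 0], "twist": [0, 0, 0]},
])

```text
time: 5.78
position: [465.2, -97.3, 37.6]
tcp_rot: [3.141, 0.0, 1.825]
contact_force: [-0.5, 0.3, 6.3]
opening: 64.2
grasp_force: 20.0
```

Call:
jog_arm([
  {"fingers": 55, "xyz": [0, 0, -5], "twist": [0, 0, 0]},
  {"fingers": 55, "xyz": [0, 0, -15], "twist": [0, 0, 0]},
  {"fingers": 55, "xyz": [0, 0, -20], "twist": [0, 0, 0]},
  {"fingers": 55, "xyz": [0, 0, -20], "twist": [0, 0, 0]},
  {"fingers": 55, "xyz": [-10, 20, -10], "twist": [0, 0, 0]},
  {"fingers": 55, "xyz": [-15, 28, 0], "twist": [0, 0, 0]},
  {"fingers": 55, "xyz": [-15, 28, 0], "twist": [0, 0, 0]},
  {"fingers": 55, "xyz": [-15, 28, 0], "twist": [0, 0, 0]},
])

```text
time: 6.45
position: [580.4, -124.6, 107.4]
tcp_rot: [3.141, 0.0, 1.825]
contact_force: [0.3, 0.6, -0.3]
opening: 64.2
grasp_force: 20.0
```

Call:
jog_arm([
  {"fingers": 55, "xyz": [-14, 27, 0], "twist": [0, 0, 0]},
  {"fingers": 55, "xyz": [0, 0, 0], "twist": [0, 0, 0]},
  {"fingers": 55, "xyz": [0, 0, 0], "twist": [0, 0, 0]},
  {"fingers": 55, "xyz": [0, 0, 0], "twist": [0, 0, 0]},
  {"fingers": 55, "xyz": [0, 0, 0], "twist": [0, 0, 0]},
  {"fingers": 55, "xyz": [0, 0, 0], "twist": [0, 0, 0]},
  {"fingers": 55, "xyz": [0, 0, 0], "twist": [0, 0, 0]},
  {"fingers": 55, "xyz": [0, 0, 0], "twist": [0, 0, 0]},
])

```text
time: 7.12
position: [608.6, -131.0, 107.7]
tcp_rot: [3.141, 0.0, 1.825]
contact_force: [0.3, -0.5, 0.0]
opening: 64.0
grasp_force: 20.0
```

```bash
python3 - <<'E'
from h import *
go(609.7,-131.2,50,1.825)
c=cap('wrist','w3.png'); t=cap('top')
z=env.get_state()['position'][2]-37.5+20
for k in(14,20): lift(c,[609.7,-131.2,z],k)
lift(t,[443.8,-176,10],14); lift(t,[465,-97,10],14)
E
```

```text
now 7.1167 [ 608.6 -131.   107.7] [3.141 0.    1.825] shift [-0.4  1.  57.7] twist [ 0.001  0.    -0.   ] open 64.0 grip 20.0
lift c 608.8 -129.4 size 64.1 65.9 xdir deg 13.4 centroid off [3.3 2.1]
lift c 613.0 -146.4 size 170.7 101.0 xdir deg 284.2 centroid off [ 3.9 -8.6]
lift c 433.7 -161.5 size 52.7 34.9 xdir deg 251.8 centroid off [ 0.7 -3.1]Traceback (most recent call last):
  File "<stdin>", line 6, in <module>
  File "h.py", line 30, in lift
    w=ray(c,k,p[2])[:,:2]; hull=cv2.convexHull(w.astype(np.float32));
      ~~~^^^^^^^^^^
  File "h.py", line 10, in ray
    d=np.c_[(uv[:,0]-K[0,2])/K[0,0],-(uv[:,1]-K[1,2])/K[1,1],-np.ones(len(uv))]@T[:3,:3].T
                                      ~~^^^^^
IndexError: index 1 is out of bounds for axis 1 with size 1
```

View pics/w3.png

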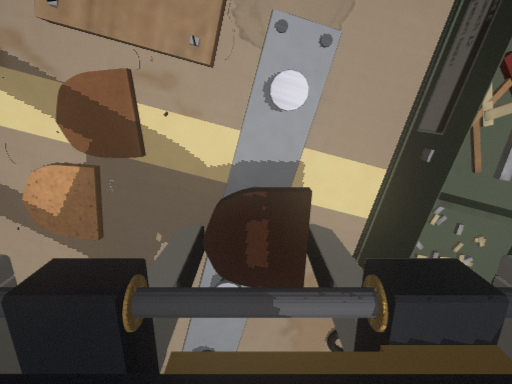

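Call:
jog_arm([
  {"fingers": 55, "xyz": [-0.8, 1, 15], "twist": [0, 0, 0]},
  {"fingers": 55, "xyz": [0, 0, 20], "twist": [0, 0, 0]},
  {"fingers": 55, "xyz": [0, 0, 12], "twist": [0, 0, 0]},
  {"fingers": 55, "xyz": [0, 0, 6], "twist": [0, 0, 0]},
  {"fingers": 55, "xyz": [0, 0, 3], "twist": [0, 0, 0]},
  {"fingers": 55, "xyz": [0, 0, 1], "twist": [0, 0, 0]},
  {"fingers": 55, "xyz": [0, 0, 0], "twist": [0, 0, 0]},
  {"fingers": 55, "xyz": [0, 0, 0], "twist": [0, 0, 0]},
])

```text
time: 7.88
position: [610.8, -131.8, 51.1]
tcp_rot: [3.14, 0.001, 1.825]
contact_force: [0.6, -0.7, -0.7]
opening: 64.1
grasp_force: 20.0
```

Call:
jog_arm([
  {"fingers": 55, "xyz": [0, 0, 0], "twist": [0, 0, 0]},
  {"fingers": 55, "xyz": [0, 0, 0], "twist": [0, 0, 0]},
  {"fingers": 55, "xyz": [0, 0, 0], "twist": [0, 0, 0]},
  {"fingers": 55, "xyz": [0, 0, 0], "twist": [0, 0, 0]},
  {"fingers": 55, "xyz": [0, 0, 0], "twist": [0, 0, 0]},
  {"fingers": 55, "xyz": [0, 0, 0], "twist": [0, 0, 0]},
  {"fingers": 55, "xyz": [0, 0, 0], "twist": [0, 0, 0]},
  {"fingers": 55, "xyz": [0, 0, 0], "twist": [0, 0, 0]},
])

```text
time: 8.55
position: [610.0, -131.6, 50.1]
tcp_rot: [-3.142, -0.0, 1.825]
contact_force: [0.3, 0.3, 0.5]
opening: 64.0
grasp_force: 20.0
```

Call:
jog_arm([
  {"fingers": 55, "xyz": [0, 0, 0.6], "twist": [0, 0, 0]},
  {"fingers": 55, "xyz": [0, 0, 0], "twist": [0, 0, 0]},
  {"fingers": 55, "xyz": [0, 0, 0], "twist": [0, 0, 0]},
  {"fingers": 55, "xyz": [0, 0, 0], "twist": [0, 0, 0]},
  {"fingers": 55, "xyz": [0, 0, 0], "twist": [0, 0, 0]},
  {"fingers": 55, "xyz": [0, 0, 0], "twist": [0, 0, 0]},
  {"fingers": 55, "xyz": [0, 0, 0], "twist": [0, 0, 0]},
  {"fingers": 55, "xyz": [0, 0, 0], "twist": [0, 0, 0]},
])

```text
time: 9.22
position: [610.2, -131.6, 49.7]
tcp_rot: [3.141, 0.0, 1.825]
contact_force: [-0.6, 0.1, 2.2]
opening: 64.0
grasp_force: 20.0
```

Call:
jog_arm([
  {"fingers": 72, "xyz": [0, 0, 0], "twist": [0, 0, 0]},
  {"fingers": 85, "xyz": [0, 0, 0], "twist": [0, 0, 0]},
  {"fingers": 95, "xyz": [0, 0, 0], "twist": [0, 0, 0]},
  {"fingers": 95, "xyz": [0, 0, 0], "twist": [0, 0, 0]},
  {"fingers": 95, "xyz": [0, 0, 0], "twist": [0, 0, 0]},
  {"fingers": 95, "xyz": [0, 0, -20], "twist": [0, 0, 0]},
  {"fingers": 95, "xyz": [0, 0, -30], "twist": [0, 0, 0]},
  {"fingers": 95, "xyz": [0, 0, -30], "twist": [0, 0, 0]},
])

```text
time: 9.88
position: [608.8, -131.2, 128.9]
tcp_rot: [-3.139, -0.002, 1.825]
contact_force: [0.7, 0.1, 0.0]
opening: 88.0
grasp_force: 0.0
```

Call:
jog_arm([
  {"fingers": 95, "xyz": [15, -28, 0], "twist": [0, 0, 0]},
  {"fingers": 95, "xyz": [16, -28, 0], "twist": [0, 0, 0]},
  {"fingers": 95, "xyz": [16, -28, 0], "twist": [0, 0, 0]},
  {"fingers": 95, "xyz": [16, -28, 0], "twist": [0, 0, 0]},
  {"fingers": 95, "xyz": [8, -19, 0], "twist": [0, 0, 0]},
  {"fingers": 95, "xyz": [0, 0, 0], "twist": [0, 0, 0]},
  {"fingers": 95, "xyz": [0, 0, 0], "twist": [0, 0, 0]},
  {"fingers": 95, "xyz": [0, 0, 0], "twist": [0, 0, 0]},
])

```text
time: 10.55
position: [466.3, -96.1, 130.1]
tcp_rot: [3.14, 0.001, 1.825]
contact_force: [-0.4, -0.9, -0.1]
opening: 88.2
grasp_force: 0.0
```

```bash
python3 - <<'E'
from h import *
go(465,-97,130,1.825)
c=cap('wrist','w4.png')
for f in([lambda:lift(c,[465,-97,10],14),lambda:lift(c,[465,-97,10],9),lambda:lift(c,[443,-176,10],14),lambda:lift(c,[610,-131,32],14)]):
    try: f()
    except Exception as e: print(e)
t=cap('top')
lift(t,[610,-131,32],20)
E
```

```text
now 10.55 [466.3 -96.1 130.1] [3.140e+00 1.000e-03 1.825e+00] shift [-0.6 -1.5  0.1] twist [ 0.001  0.001 -0.   ] open 88.2 grip 0.0
lift c 468.5 -94.9 size 58.5 66.1 xdir deg 17.6 centroid off [1.3 1. ]
lift c 468.8 -94.7 size 57.5 65.7 xdir deg 17.6 centroid off [1.3 0.7]
lift c 443.2 -175.3 size 63.8 65.6 xdir deg 10.4 centroid off [2.4 0.5]
lift c 648.4 -101.3 size 129.3 64.3 xdir deg 122.8 centroid off [-0.9  5.7]
lift c 610.5 -134.6 size 63.3 64.2 xdir deg 14.7 centroid off [3.2 1.4]
```

View pics/w4.png

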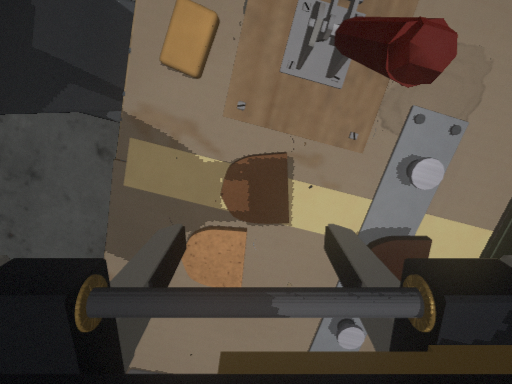

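```bash
python3 - <<'E'
from h import *
c=cap('wrist')
print(ray(c,[[257,189],[221,188],[292,188]],10).round(1)); print(ray(c,[[292,156],[290,222]],10).round(1))
p=ray(c,[[257,189]],10)[0]; go(p[0],p[1],27,1.825)
E
```

```text
[[467.9 -92.   10. ]
 [434.6 -99.7  10. ]
 [499.8 -82.7  10. ]]
[[ 491.   -53.4   10. ]
 [ 507.9 -116.6   10. ]]
now 10.7 [466.4 -96.1 129.8] [3.141 0.    1.825] shift [  3.6   2.4 102.8] twist [ 0.001  0.    -0.   ] open 88.0 grip 0.0
```

Call:
jog_arm([
  {"fingers": 100, "xyz": [3, 2.4, 30], "twist": [0, 0, 0]},
  {"fingers": 100, "xyz": [0, 0, 30], "twist": [0, 0, 0]},
  {"fingers": 100, "xyz": [0, 0, 25], "twist": [0, 0, 0]},
  {"fingers": 100, "xyz": [0, 0, 12], "twist": [0, 0, 0]},
  {"fingers": 100, "xyz": [0, 0, 5], "twist": [0, 0, 0]},
  {"fingers": 100, "xyz": [0, 0, 0], "twist": [0, 0, 0]},
  {"fingers": 100, "xyz": [0, 0, 0], "twist": [0, 0, 0]},
  {"fingers": 55, "xyz": [0, 0, 0], "twist": [0, 0, 0]},
], newtons=20)

```text
time: 11.37
position: [467.9, -92.6, 28.1]
tcp_rot: [3.141, 0.001, 1.825]
contact_force: [-0.3, -0.1, 0.3]
opening: 89.7
grasp_force: 0.0
```

Call:
jog_arm([
  {"fingers": 55, "xyz": [0, 0, 0], "twist": [0, 0, 0]},
  {"fingers": 55, "xyz": [0, 0, 0], "twist": [0, 0, 0]},
  {"fingers": 55, "xyz": [0, 0, 0], "twist": [0, 0, 0]},
  {"fingers": 55, "xyz": [0, 0, 0], "twist": [0, 0, 0]},
  {"fingers": 55, "xyz": [0, 0, 0], "twist": [0, 0, 0]},
  {"fingers": 55, "xyz": [0, 0, 0], "twist": [0, 0, 0]},
  {"fingers": 55, "xyz": [0, 0, 0], "twist": [0, 0, 0]},
  {"fingers": 55, "xyz": [0, 0, 0], "twist": [0, 0, 0]},
])

```text
time: 12.03
position: [467.2, -92.4, 27.8]
tcp_rot: [3.141, 0.0, 1.825]
contact_force: [0.7, -0.9, 2.3]
opening: 64.0
grasp_force: 20.0
```

Call:
jog_arm([
  {"fingers": 55, "xyz": [0, 0, -5], "twist": [0, 0, 0]},
  {"fingers": 55, "xyz": [0, 0, -20], "twist": [0, 0, 0]},
  {"fingers": 55, "xyz": [0, 0, -25], "twist": [0, 0, 0]},
  {"fingers": 55, "xyz": [0, 0, -30], "twist": [0, 0, 0]},
  {"fingers": 55, "xyz": [-20, 12, -10], "twist": [0, 0, 0]},
  {"fingers": 55, "xyz": [-29, 18, 0], "twist": [0, 0, 0]},
  {"fingers": 55, "xyz": [-29, 18, 0], "twist": [0, 0, 0]},
  {"fingers": 55, "xyz": [-29, 18, 0], "twist": [0, 0, 0]},
])

```text
time: 12.7
position: [558.9, -180.2, 118.3]
tcp_rot: [3.141, 0.001, 1.825]
contact_force: [0.9, -1.2, 0.6]
opening: 63.9
grasp_force: 20.0
```

Call:
jog_arm([
  {"fingers": 55, "xyz": [-29, 18, 0], "twist": [0, 0, 0]},
  {"fingers": 55, "xyz": [-27.7, 18.8, 0], "twist": [0, 0, 0]},
  {"fingers": 55, "xyz": [0, 0, 0], "twist": [0, 0, 0]},
  {"fingers": 55, "xyz": [0, 0, 0], "twist": [0, 0, 0]},
  {"fingers": 55, "xyz": [0, 0, 0], "twist": [0, 0, 0]},
  {"fingers": 55, "xyz": [0, 0, 0], "twist": [0, 0, 0]},
  {"fingers": 55, "xyz": [0, 0, 0], "twist": [0, 0, 0]},
  {"fingers": 55, "xyz": [0, 0, 0], "twist": [0, 0, 0]},
])

```text
time: 13.37
position: [607.4, -224.3, 118.2]
tcp_rot: [3.141, 0.0, 1.825]
contact_force: [1.1, -0.7, -1.1]
opening: 64.1
grasp_force: 20.0
```

```bash
python3 - <<'E'
from h import *
go(607.8,-225,50,1.825)
c=cap('wrist','w5.png')
z=env.get_state()['position'][2]-27.8+10
for f in([lambda:lift(c,[607.8,-225,z],14),lambda:lift(c,[607.8,-235,z],20),lambda:lift(c,[443,-176,10],14),lambda:lift(c,[610,-131,32],14),lambda:lift(c,[610,-131,32],9)]):
    try: f()
    except Exception as e: print(e)
E
```

```text
now 13.3667 [ 607.4 -224.3  118.2] [3.141 0.    1.825] shift [-0.8  0.2 68.2] twist [0.001 0.    0.   ] open 64.1 grip 20.0
lift c 609.2 -225.5 size 13.3 32.4 xdir deg 284.1 centroid off [ 0.1 -0.1]
lift c 609.4 -225.5 size 13.9 32.5 xdir deg 14.1 centroid off [ 0.1 -0. ]
lift c 488.6 -214.2 size 82.5 175.5 xdir deg 73.0 centroid off [1.2 9.2]
lift c 610.4 -132.8 size 63.4 66.0 xdir deg 12.9 centroid off [3.3 0.9]
lift c 610.4 -132.7 size 63.4 65.9 xdir deg 12.9 centroid off [3.4 0.9]
```

View pics/w5.png

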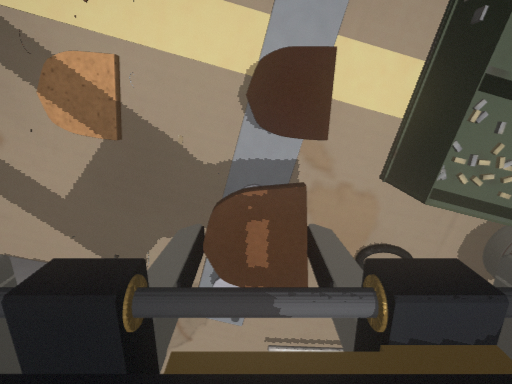

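Call:
jog_arm([
  {"fingers": 55, "xyz": [-1.3, 0, 20], "twist": [0, 0, 0]},
  {"fingers": 55, "xyz": [0, 0, 22], "twist": [0, 0, 0]},
  {"fingers": 55, "xyz": [0, 0, 15], "twist": [0, 0, 0]},
  {"fingers": 55, "xyz": [0, 0, 7], "twist": [0, 0, 0]},
  {"fingers": 55, "xyz": [0, 0, 3], "twist": [0, 0, 0]},
  {"fingers": 55, "xyz": [0, 0, 1], "twist": [0, 0, 0]},
  {"fingers": 55, "xyz": [0, 0, 0], "twist": [0, 0, 0]},
  {"fingers": 55, "xyz": [0, 0, 0], "twist": [0, 0, 0]},
])

```text
time: 14.08
position: [608.4, -226.3, 50.3]
tcp_rot: [3.141, 0.001, 1.825]
contact_force: [0.2, -0.4, 0.5]
opening: 63.7
grasp_force: 20.0
```

Call:
jog_arm([
  {"fingers": 55, "xyz": [0, 0, 0], "twist": [0, 0, 0]},
  {"fingers": 55, "xyz": [0, 0, 0], "twist": [0, 0, 0]},
  {"fingers": 55, "xyz": [0, 0, 0], "twist": [0, 0, 0]},
  {"fingers": 55, "xyz": [0, 0, 0.4], "twist": [0, 0, 0]},
  {"fingers": 55, "xyz": [0, 0, 0], "twist": [0, 0, 0]},
  {"fingers": 55, "xyz": [0, 0, 0], "twist": [0, 0, 0]},
  {"fingers": 55, "xyz": [0, 0, 0], "twist": [0, 0, 0]},
  {"fingers": 55, "xyz": [0, 0, 0], "twist": [0, 0, 0]},
])

```text
time: 14.75
position: [608.2, -226.3, 49.6]
tcp_rot: [3.141, 0.0, 1.825]
contact_force: [-1.6, 0.8, 5.5]
opening: 64.4
grasp_force: 20.0
```

Call:
jog_arm([
  {"fingers": 72, "xyz": [0, 0, 0], "twist": [0, 0, 0]},
  {"fingers": 85, "xyz": [0, 0, 0], "twist": [0, 0, 0]},
  {"fingers": 95, "xyz": [0, 0, 0], "twist": [0, 0, 0]},
  {"fingers": 95, "xyz": [0, 0, 0], "twist": [0, 0, 0]},
  {"fingers": 95, "xyz": [0, 0, 0], "twist": [0, 0, 0]},
  {"fingers": 95, "xyz": [0, 0, -20], "twist": [0, 0, 0]},
  {"fingers": 95, "xyz": [0, 0, -30], "twist": [0, 0, 0]},
  {"fingers": 95, "xyz": [0, 0, -30], "twist": [0, 0, 0]},
])

```text
time: 15.42
position: [606.7, -225.6, 128.3]
tcp_rot: [-3.139, -0.002, 1.825]
contact_force: [1.0, -0.4, 0.9]
opening: 88.0
grasp_force: 0.0
```

Call:
jog_arm([
  {"fingers": 95, "xyz": [18, -29, 0], "twist": [0, 0, 0]},
  {"fingers": 95, "xyz": [18, -30, 0], "twist": [0, 0, 0]},
  {"fingers": 95, "xyz": [18, -30, 0], "twist": [0, 0, 0]},
  {"fingers": 95, "xyz": [18, -30, 0], "twist": [0, 0, 0]},
  {"fingers": 95, "xyz": [18, -28, 0], "twist": [0, 0, 0]},
  {"fingers": 95, "xyz": [0, 0, 0], "twist": [0, 0, 0.097]},
  {"fingers": 95, "xyz": [0, 0, 0], "twist": [0, 0, 0]},
  {"fingers": 95, "xyz": [0, 0, 0], "twist": [0, 0, 0]},
])

```text
time: 16.08
position: [443.6, -176.3, 129.8]
tcp_rot: [3.14, 0.001, 1.73]
contact_force: [-0.1, 0.3, 0.3]
opening: 88.5
grasp_force: 0.0
```

```bash
python3 - <<'E'
from h import *
go(443.5,-175.8,27.5,1.728)
c=cap('wrist','w6.png');t=cap('top')
for cc,p in((c,[443,-176,10]),(t,[610,-131,32]),(t,[608,-225,32])):
  for k in(11,16):
    try: lift(cc,p,k)
    except Exception as e: print(e)
E
```

```text
now 16.0833 [ 443.6 -176.3  129.8] [3.14e+00 1.00e-03 1.73e+00] shift [  0.6  -0.2 102.3] twist [0.002 0.001 0.002] open 88.5 grip 0.0
lift c 446.3 -177.5 size 66.7 66.5 xdir deg 7.1 centroid off [2.9 0.9]
lift c 408.6 -188.1 size 151.8 111.6 xdir deg 180.2 centroid off [-8.2  5.1]
lift c 610.3 -134.1 size 61.7 61.5 xdir deg 14.3 centroid off [3.3 1.2]
lift c 610.8 -134.2 size 62.6 62.7 xdir deg 14.7 centroid off [2.8 1.3]
lift c 609.5 -228.4 size 62.7 64.9 xdir deg 17.0 centroid off [3.4 1.3]
lift c 609.7 -227.9 size 63.4 67.4 xdir deg 17.2 centroid off [3.3 1.2]
```

View pics/w6.png

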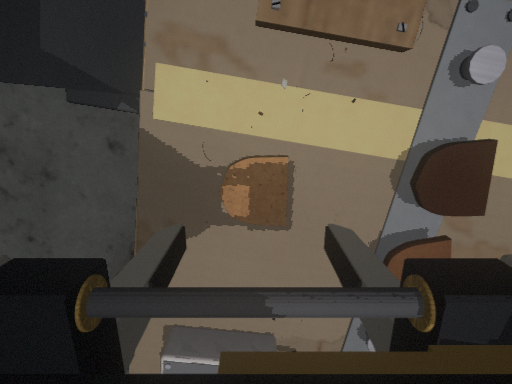

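Call:
jog_arm([
  {"fingers": 100, "xyz": [0, 1, 30], "twist": [0, 0, 0]},
  {"fingers": 100, "xyz": [0, 0, 30], "twist": [0, 0, 0]},
  {"fingers": 100, "xyz": [0, 0, 25], "twist": [0, 0, 0]},
  {"fingers": 100, "xyz": [0, 0, 12], "twist": [0, 0, 0]},
  {"fingers": 100, "xyz": [0, 0, 5], "twist": [0, 0, 0]},
  {"fingers": 100, "xyz": [0, 0, 0], "twist": [0, 0, 0]},
  {"fingers": 100, "xyz": [0, 0, 0], "twist": [0, 0, 0]},
  {"fingers": 55, "xyz": [0, 0, 0], "twist": [0, 0, 0]},
], newtons=20)

```text
time: 16.85
position: [445.2, -176.4, 27.8]
tcp_rot: [3.14, 0.001, 1.729]
contact_force: [0.6, 0.6, 0.9]
opening: 89.7
grasp_force: 0.0
```

Call:
jog_arm([
  {"fingers": 55, "xyz": [0, 0, 0], "twist": [0, 0, 0]},
  {"fingers": 55, "xyz": [0, 0, 0], "twist": [0, 0, 0]},
  {"fingers": 55, "xyz": [0, 0, 0], "twist": [0, 0, 0]},
  {"fingers": 55, "xyz": [0, 0, 0], "twist": [0, 0, 0]},
  {"fingers": 55, "xyz": [0, 0, 0], "twist": [0, 0, 0]},
  {"fingers": 55, "xyz": [0, 0, 0], "twist": [0, 0, 0]},
  {"fingers": 55, "xyz": [0, 0, 0], "twist": [0, 0, 0]},
  {"fingers": 55, "xyz": [0, 0, 0], "twist": [0, 0, 0]},
])

```text
time: 17.52
position: [444.3, -175.9, 27.4]
tcp_rot: [3.141, 0.0, 1.728]
contact_force: [0.9, -0.5, 1.9]
opening: 64.4
grasp_force: 20.0
```

Call:
jog_arm([
  {"fingers": 55, "xyz": [0, 0, -5], "twist": [0, 0, 0]},
  {"fingers": 55, "xyz": [0, 0, -20], "twist": [0, 0, 0]},
  {"fingers": 55, "xyz": [0, 0, -25], "twist": [0, 0, 0]},
  {"fingers": 55, "xyz": [0, 0, -30], "twist": [0, 0, 0]},
  {"fingers": 55, "xyz": [-20, 16, -10], "twist": [0, 0, 0]},
  {"fingers": 55, "xyz": [-30, 24, 0], "twist": [0, 0, 0]},
  {"fingers": 55, "xyz": [-30, 24, 0], "twist": [0, 0, 0]},
  {"fingers": 55, "xyz": [-30, 24, 0], "twist": [0, 0, 0]},
])

```text
time: 18.18
position: [549.4, -271.8, 117.9]
tcp_rot: [3.141, 0.001, 1.728]
contact_force: [-0.4, 0.1, -0.4]
opening: 64.2
grasp_force: 20.0
```

Call:
jog_arm([
  {"fingers": 55, "xyz": [-30, 24, 0], "twist": [0, 0, 0]},
  {"fingers": 55, "xyz": [-26.6, 24.8, 0], "twist": [0, 0, 0]},
  {"fingers": 55, "xyz": [0, 0, 0], "twist": [0, 0, 0]},
  {"fingers": 55, "xyz": [0, 0, 0], "twist": [0, 0, 0]},
  {"fingers": 55, "xyz": [0, 0, 0], "twist": [0, 0, 0]},
  {"fingers": 55, "xyz": [0, 0, 0], "twist": [0, 0, 0]},
  {"fingers": 55, "xyz": [0, 0, 0], "twist": [0, 0, 0]},
  {"fingers": 55, "xyz": [0, 0, 0], "twist": [0, 0, 0]},
])

```text
time: 18.85
position: [604.9, -318.5, 118.3]
tcp_rot: [3.141, 0.001, 1.728]
contact_force: [-0.9, 1.0, 0.9]
opening: 63.9
grasp_force: 20.0
```

```bash
python3 - <<'E'
from h import *
go(605.5,-319,50,1.728)
c=cap('wrist','w7.png')
for p in([610,-132,32],[608,-226,32]):
  for k in(11,16):
    try: lift(c,p,k)
    except Exception as e: print(e)
E
```

```text
now 18.85 [ 604.9 -318.5  118.3] [3.141e+00 1.000e-03 1.728e+00] shift [-0.6  0.4 68.3] twist [0.001 0.001 0.   ] open 63.9 grip 20.0
lift c 674.3 -443.3 size 57.0 38.3 xdir deg 189.0 centroid off [-0.3 -0. ]
lift c 674.3 -443.3 size 57.0 38.3 xdir deg 189.0 centroid off [-0.4  0. ]
lift c 608.3 -228.2 size 64.4 68.6 xdir deg 18.0 centroid off [3.6 1.3]
lift c 606.0 -229.2 size 69.9 68.9 xdir deg 18.3 centroid off [4.3 1.9]
```

View pics/w7.png

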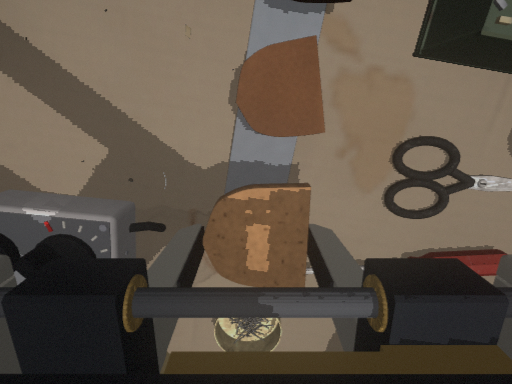

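Call:
jog_arm([
  {"fingers": 55, "xyz": [0.9, 0.7, 20], "twist": [0, 0, 0]},
  {"fingers": 55, "xyz": [0, 0, 22], "twist": [0, 0, 0]},
  {"fingers": 55, "xyz": [0, 0, 15], "twist": [0, 0, 0]},
  {"fingers": 55, "xyz": [0, 0, 7], "twist": [0, 0, 0]},
  {"fingers": 55, "xyz": [0, 0, 3], "twist": [0, 0, 0]},
  {"fingers": 55, "xyz": [0, 0, 1], "twist": [0, 0, 0]},
  {"fingers": 55, "xyz": [0, 0, 0], "twist": [0, 0, 0]},
  {"fingers": 55, "xyz": [0, 0, 0], "twist": [0, 0, 0]},
])

```text
time: 19.57
position: [606.2, -318.3, 49.9]
tcp_rot: [3.141, 0.001, 1.728]
contact_force: [-0.1, -0.0, 0.2]
opening: 64.2
grasp_force: 20.0
```

Call:
jog_arm([
  {"fingers": 55, "xyz": [0, 0, 0], "twist": [0, 0, 0]},
  {"fingers": 55, "xyz": [0, 0, 0], "twist": [0, 0, 0]},
  {"fingers": 55, "xyz": [0, 0, 0], "twist": [0, 0, 0]},
  {"fingers": 55, "xyz": [0, 0, 0.5], "twist": [0, 0, 0]},
  {"fingers": 55, "xyz": [0, 0, 0], "twist": [0, 0, 0]},
  {"fingers": 55, "xyz": [0, 0, 0], "twist": [0, 0, 0]},
  {"fingers": 55, "xyz": [0, 0, 0], "twist": [0, 0, 0]},
  {"fingers": 55, "xyz": [0, 0, 0], "twist": [0, 0, 0]},
])

```text
time: 20.23
position: [605.9, -318.2, 49.3]
tcp_rot: [3.141, 0.0, 1.728]
contact_force: [-3.1, 1.6, 5.7]
opening: 64.3
grasp_force: 20.0
```

Call:
jog_arm([
  {"fingers": 72, "xyz": [0, 0, 0], "twist": [0, 0, 0]},
  {"fingers": 85, "xyz": [0, 0, 0], "twist": [0, 0, 0]},
  {"fingers": 95, "xyz": [0, 0, 0], "twist": [0, 0, 0]},
  {"fingers": 95, "xyz": [0, 0, 0], "twist": [0, 0, 0]},
  {"fingers": 95, "xyz": [0, 0, 0], "twist": [0, 0, 0]},
  {"fingers": 95, "xyz": [0, 0, -30], "twist": [0, 0, 0]},
  {"fingers": 95, "xyz": [0, 0, -40], "twist": [0, 0, 0]},
  {"fingers": 95, "xyz": [0, 0, -40], "twist": [0, 0, 0]},
])

```text
time: 20.9
position: [604.5, -317.2, 157.8]
tcp_rot: [-3.139, -0.003, 1.728]
contact_force: [1.6, -0.6, 0.9]
opening: 88.1
grasp_force: 0.0
```

Call:
jog_arm([
  {"fingers": 95, "xyz": [0, 0, -40], "twist": [0, 0, 0]},
  {"fingers": 95, "xyz": [-10, -35, 0], "twist": [0, 0, 0]},
  {"fingers": 95, "xyz": [-10, -35, 0], "twist": [0, 0, 0]},
  {"fingers": 95, "xyz": [-10, -35, 0], "twist": [0, 0, 0]},
  {"fingers": 95, "xyz": [-10, -35, 0], "twist": [0, 0, 0]},
  {"fingers": 95, "xyz": [0, -25, 0], "twist": [0, 0, 0]},
  {"fingers": 95, "xyz": [0, 0, 0], "twist": [0, 0, 0]},
  {"fingers": 95, "xyz": [0, 0, 0], "twist": [0, 0, 0]},
])

```text
time: 21.57
position: [448.0, -383.8, 198.8]
tcp_rot: [3.141, 0.0, 1.725]
contact_force: [0.2, 0.1, 0.1]
opening: 88.3
grasp_force: 0.0
```

```bash
python3 - <<'E'
from h import *
go(459,-386,150,1.571)
c=cap('wrist');t=cap('top')
for p in([610,-132,32],[608,-226,32],[606,-319,32]):
  for k in(14,):
   for cc in(t,c):
    try: lift(cc,p,k)
    except Exception as e: print(e)
# button: green
for cc in(t,c):
    hsv=cv2.cvtColor(cc['frame'],cv2.COLOR_RGB2HSV); m=cv2.inRange(hsv,(45,120,50),(80,255,255))
    v,u=np.nonzero(m); print('btn',len(u),ray(cc,[u.mean(),v.mean()],52).round(1) if len(u) else '')
print(proj(c,[[459,-386,72],[397,-393,50]]))
f=c['frame'][120:300,130:400,::-1]; cv2.imwrite('pics/w8.png',cv2.resize(f,None,fx=2.9,fy=2.9,interpolation=cv2.INTER_CUBIC)); cv2.imwrite('pics/w8f.png',c['frame'][:,:,::-1])
E
```

```text
now 21.5667 [ 448.  -383.8  198.8] [3.141 0.    1.725] shift [-3.8 10.5 48.8] twist [0.    0.    0.154] open 88.3 grip 0.0
lift c 610.5 -134.0 size 62.1 62.5 xdir deg 13.7 centroid off [3.3 1.6]
lift c 731.4 -503.3 size 157.5 132.2 xdir deg 100.6 centroid off [2.7 4.4]
lift c 609.7 -228.7 size 63.1 66.7 xdir deg 18.2 centroid off [3.3 1.8]
lift c 608.6 -228.0 size 63.4 69.4 xdir deg 18.0 centroid off [3.2 1.1]
lift c 608.4 -318.6 size 62.3 67.4 xdir deg 8.1 centroid off [3.  1.1]
lift c 606.5 -317.8 size 64.7 66.9 xdir deg 8.9 centroid off [3.6 0.8]
btn 0 
btn 429 [[ 396.4 -393.8   52. ]]
[[265.21993418 194.37092134]
 [205.20591886 185.79006301]]
```

View pics/w8.png

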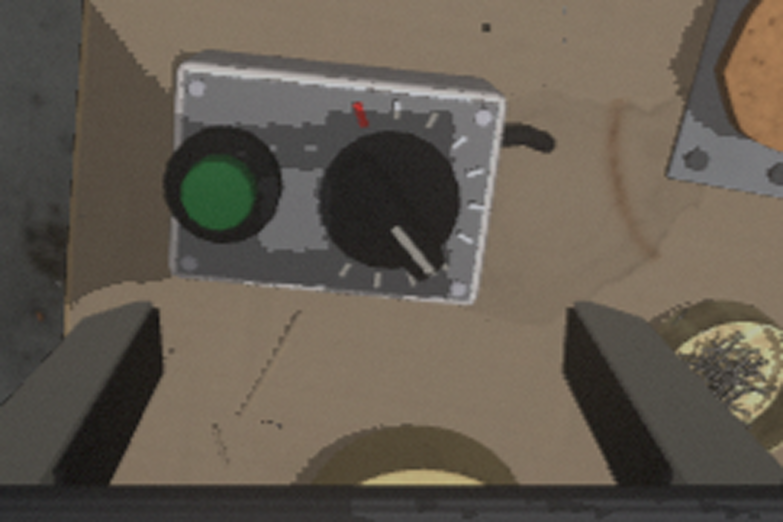

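```bash
python3 - <<'E'
from h import *
c=cap('wrist')
P=lambda l:[[130+a/2.9,120+b/2.9] for a,b in l]
e=ray(c,P([(182,66),(504,98),(473,303),(172,275)]),46)[:,:2]; print(e.round(1),e.mean(0).round(1))
print([np.linalg.norm(e[i]-e[(i+1)%4]).round(1) for i in range(4)],[np.degrees(np.arctan2(*(b-a)[::-1])).round(1) for a,b in((e[0],e[1]),(e[3],e[2]),(e[3],e[0]))])
d=ray(c,P([(390,200)]),54)[0]; print('skirt',d)
tk=ray(c,P([(360,114),(396,109),(432,120),(459,143),(475,172),(476,207),(465,238),(412,280),(377,280),(345,270)]),46)[:,:2]
m=cv2.fitEllipse(tk.astype(np.float32));(cx,cy),r=cv2.minEnclosingCircle(tk.astype(np.float32));print('tick centre',m,cx,cy,r)
for z in(70,78,84):
    l=ray(c,P([(395,230),(432,270)]),z)[:,:2]; print(z,l.round(1),np.degrees(np.arctan2(*(l[1]-l[0])[::-1])))
print('tick angles',np.degrees(np.arctan2(tk[:,1]-cy,tk[:,0]-cx)).round(0))
E
```

```text
[[ 380.7 -350.3]
 [ 495.  -343.7]
 [ 499.4 -422.8]
 [ 384.5 -429.4]] [ 439.9 -386.6]
[np.float64(114.4), np.float64(79.2), np.float64(115.1), np.float64(79.1)] [np.float64(3.3), np.float64(3.3), np.float64(92.7)]
skirt [ 460.51498938 -385.05298517   54.        ]
tick centre ((460.94390869140625, -386.56024169921875), (64.3707046508789, 66.28276824951172), 17.91755485534668) 460.99822998046875 -386.7607421875 33.334110260009766
70 [[ 462.7 -390.9]
 [ 477.8 -403.3]] -39.30390958772342
78 [[ 461.9 -388.3]
 [ 476.6 -400.4]] -39.3039095877232
84 [[ 461.4 -386.4]
 [ 475.7 -398.2]] -39.30390958772325
tick angles [ 118.   96.   72.   49.   27.    3.  -19.  -66.  -89. -112.]
```

Call:
jog_arm([
  {"fingers": 60, "xyz": [0, 0, 0], "twist": [0, 0, 0.1234]},
  {"fingers": 60, "xyz": [0, 0, 0], "twist": [0, 0, 0.1234]},
  {"fingers": 60, "xyz": [0, 0, 0], "twist": [0, 0, 0.1234]},
  {"fingers": 60, "xyz": [0, 0, 0], "twist": [0, 0, 0.1234]},
  {"fingers": 60, "xyz": [0, 0, 0], "twist": [0, 0, 0.1234]},
  {"fingers": 60, "xyz": [0, 0, 0], "twist": [0, 0, 0.1234]},
  {"fingers": 60, "xyz": [0, 0, 0], "twist": [0, 0, 0.1234]},
  {"fingers": 60, "xyz": [0, 0, 0], "twist": [0, 0, 0.1234]},
])

```text
time: 22.38
position: [450.4, -382.7, 198.5]
tcp_rot: [-3.142, -0.0, 0.736]
contact_force: [-0.6, -0.0, -1.0]
opening: 56.0
grasp_force: 0.0
```

Call:
jog_arm([
  {"fingers": 60, "xyz": [0, 0, 0], "twist": [0, 0, 0.1234]},
  {"fingers": 60, "xyz": [0, 0, 0], "twist": [0, 0, 0.1234]},
  {"fingers": 60, "xyz": [0, 0, 0], "twist": [0, 0, 0.1234]},
  {"fingers": 60, "xyz": [0, 0, 0], "twist": [0, 0, 0.1234]},
  {"fingers": 60, "xyz": [0, 0, 0], "twist": [0, 0, 0.1234]},
  {"fingers": 60, "xyz": [0, 0, 0], "twist": [0, 0, 0.1234]},
  {"fingers": 60, "xyz": [0, 0, 0], "twist": [0, 0, 0.1234]},
  {"fingers": 60, "xyz": [0, 0, 0], "twist": [0, 0, 0.1234]},
])

```text
time: 23.05
position: [450.3, -382.6, 198.5]
tcp_rot: [-3.141, -0.0, -0.251]
contact_force: [0.1, -0.1, -0.2]
opening: 55.6
grasp_force: 0.0
```

Call:
jog_arm([
  {"fingers": 60, "xyz": [0, 0, 0], "twist": [0, 0, 0.1234]},
  {"fingers": 60, "xyz": [0, 0, 0], "twist": [0, 0, 0.1234]},
  {"fingers": 60, "xyz": [0, 0, 0], "twist": [0, 0, 0.1234]},
  {"fingers": 60, "xyz": [0, 0, 0], "twist": [0, 0, 0.1234]},
  {"fingers": 60, "xyz": [0, 0, 0], "twist": [0, 0, 0]},
  {"fingers": 60, "xyz": [0, 0, 0], "twist": [0, 0, 0]},
  {"fingers": 60, "xyz": [0, 0, 0], "twist": [0, 0, 0]},
  {"fingers": 60, "xyz": [0, 0, 0], "twist": [0, 0, 0]},
])

```text
time: 23.72
position: [449.4, -383.1, 198.5]
tcp_rot: [-3.142, 0.0, -0.737]
contact_force: [0.6, 1.0, 0.3]
opening: 55.8
grasp_force: 0.0
```

```bash
python3 - <<'E'
from h import *
go(460.9,-386,110,-0.742); print(env.get_state()['joints'].round(2))
c=cap('wrist')
print(proj(c,[[460.9,-386,z] for z in(54,66,78)]+[[477.8,-401.5,78]]).round())
f=c['frame']
u,v=proj(c,[460.9,-386,70])[0].astype(int)
v0=max(v-75,0);u0=max(u-100,0);print(u0,v0)
cv2.imwrite('pics/w9.png',cv2.resize(f[v0:v0+150,u0:u0+200,::-1],None,fx=4,fy=4,interpolation=cv2.INTER_CUBIC))
E
```

```text
now 23.7167 [ 449.4 -383.1  198.5] [-3.142  0.    -0.737] shift [10.5 -5.5 88.5] twist [-0.     0.     0.005] open 55.8 grip 0.0
[-0.79  0.13  1.57  0.    1.44  1.51]
[[249. 177.]
 [249. 180.]
 [249. 183.]
 [249. 159.]]
148 106
```

View pics/w9.png

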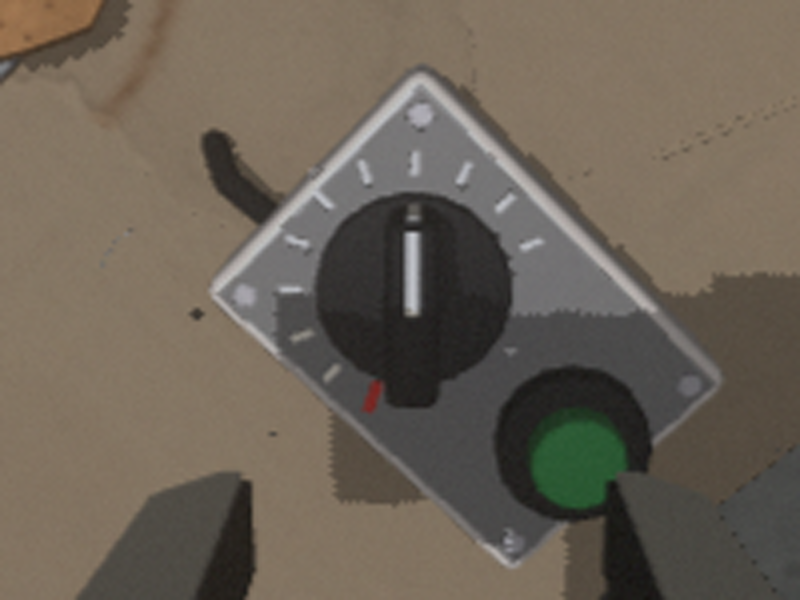

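Call:
jog_arm([
  {"fingers": 43, "xyz": [10.5, -4, 10], "twist": [0, 0, 0]},
  {"fingers": 43, "xyz": [0, 0, 25], "twist": [0, 0, 0]},
  {"fingers": 43, "xyz": [0, 0, 25], "twist": [0, 0, 0]},
  {"fingers": 43, "xyz": [0, 0, 20], "twist": [0, 0, 0]},
  {"fingers": 43, "xyz": [0, 0, 15], "twist": [0, 0, 0]},
  {"fingers": 43, "xyz": [0, 0, 10], "twist": [0, 0, 0]},
  {"fingers": 43, "xyz": [0, 0, 5], "twist": [0, 0, 0]},
  {"fingers": 43, "xyz": [0, 0, 0], "twist": [0, 0, 0]},
])

```text
time: 24.43
position: [459.0, -387.0, 87.6]
tcp_rot: [-3.142, 0.002, -0.74]
contact_force: [0.1, 0.2, -0.7]
opening: 39.9
grasp_force: 0.0
```

Call:
jog_arm([
  {"fingers": 43, "xyz": [0, 0, 1], "twist": [0, 0, 0]},
  {"fingers": 43, "xyz": [0, 0, 1], "twist": [0, 0, 0]},
  {"fingers": 43, "xyz": [0, 0, 0], "twist": [0, 0, 0]},
  {"fingers": 43, "xyz": [0, 0, 0], "twist": [0, 0, 0]},
  {"fingers": 43, "xyz": [0, 0, 0], "twist": [0, 0, 0]},
  {"fingers": 43, "xyz": [0, 0, 0], "twist": [0, 0, 0]},
  {"fingers": 43, "xyz": [0, 0, 0], "twist": [0, 0, 0]},
  {"fingers": 43, "xyz": [0, 0, 0], "twist": [0, 0, 0]},
])

```text
time: 25.1
position: [459.5, -387.4, 86.7]
tcp_rot: [3.142, -0.0, -0.74]
contact_force: [0.4, 0.5, 0.2]
opening: 39.9
grasp_force: 0.0
```

Call:
jog_arm([
  {"fingers": 5, "xyz": [0, 0, 0], "twist": [0, 0, 0]},
  {"fingers": 5, "xyz": [0, 0, 0], "twist": [0, 0, 0]},
  {"fingers": 5, "xyz": [0, 0, 0], "twist": [0, 0, 0]},
  {"fingers": 5, "xyz": [0, 0, 0], "twist": [0, 0, 0]},
  {"fingers": 5, "xyz": [0, 0, 0], "twist": [0, 0, 0]},
  {"fingers": 5, "xyz": [0, 0, 0], "twist": [0, 0, 0]},
  {"fingers": 5, "xyz": [0, 0, 0], "twist": [0, 0, 0]},
  {"fingers": 5, "xyz": [0, 0, 0], "twist": [0, 0, 0]},
], newtons=45)

```text
time: 25.77
position: [459.7, -387.2, 86.7]
tcp_rot: [-3.141, -0.0, -0.74]
contact_force: [1.3, 1.6, 0.6]
opening: 12.4
grasp_force: 45.0
```

```bash
python3 - <<'E'
from h import *
s=env.get_state(); print({k:np.round(s[k],3) for k in('position','tcp_rot','contact_force','moment','opening','grasp_force')})
E
```

```text
{'position': array([ 459.671, -387.245,   86.661]), 'tcp_rot': array([-3.141, -0.   , -0.74 ]), 'contact_force': array([1.328, 1.584, 0.557]), 'moment': array([ 0.343, -0.084, -0.044]), 'opening': np.float64(12.445), 'grasp_force': np.float64(44.992)}
```

Call:
jog_arm([
  {"fingers": 5, "xyz": [0, 0, 0], "twist": [0, 0, -0.1]},
  {"fingers": 5, "xyz": [0, 0, 0], "twist": [0, 0, -0.1]},
  {"fingers": 5, "xyz": [0, 0, 0], "twist": [0, 0, -0.1]},
  {"fingers": 5, "xyz": [0, 0, 0], "twist": [0, 0, -0.1]},
  {"fingers": 5, "xyz": [0, 0, 0], "twist": [0, 0, -0.1]},
  {"fingers": 5, "xyz": [0, 0, 0], "twist": [0, 0, -0.1]},
  {"fingers": 5, "xyz": [0, 0, 0], "twist": [0, 0, -0.1]},
  {"fingers": 5, "xyz": [0, 0, 0], "twist": [0, 0, -0.1]},
])

```text
time: 26.43
position: [460.2, -385.8, 86.6]
tcp_rot: [-3.139, -0.001, 0.065]
contact_force: [3.7, 9.7, 2.8]
opening: 12.8
grasp_force: 45.0
```

Call:
jog_arm([
  {"fingers": 5, "xyz": [0, 0, 0], "twist": [0, 0, -0.1]},
  {"fingers": 5, "xyz": [0, 0, 0], "twist": [0, 0, -0.1]},
  {"fingers": 5, "xyz": [0, 0, 0], "twist": [0, 0, -0.1]},
  {"fingers": 5, "xyz": [0, 0, 0], "twist": [0, 0, -0.1]},
  {"fingers": 5, "xyz": [0, 0, 0], "twist": [0, 0, -0.1]},
  {"fingers": 5, "xyz": [0, 0, 0], "twist": [0, 0, -0.1]},
  {"fingers": 5, "xyz": [0, 0, 0], "twist": [0, 0, -0.1]},
  {"fingers": 5, "xyz": [0, 0, 0], "twist": [0, 0, -0.1]},
])

```text
time: 27.1
position: [459.6, -384.6, 86.6]
tcp_rot: [-3.138, -0.003, 0.866]
contact_force: [-1.3, 14.3, 8.3]
opening: 12.8
grasp_force: 45.0
```

Call:
jog_arm([
  {"fingers": 5, "xyz": [0, 0, 0], "twist": [0, 0, 0]},
  {"fingers": 5, "xyz": [0, 0, 0], "twist": [0, 0, 0]},
  {"fingers": 5, "xyz": [0, 0, 0], "twist": [0, 0, 0]},
  {"fingers": 5, "xyz": [0, 0, 0], "twist": [0, 0, 0]},
  {"fingers": 5, "xyz": [0, 0, 0], "twist": [0, 0, 0]},
  {"fingers": 5, "xyz": [0, 0, 0], "twist": [0, 0, 0]},
  {"fingers": 5, "xyz": [0, 0, 0], "twist": [0, 0, 0]},
  {"fingers": 5, "xyz": [0, 0, 0], "twist": [0, 0, 0]},
])

```text
time: 27.77
position: [459.6, -384.6, 86.6]
tcp_rot: [-3.138, -0.003, 0.861]
contact_force: [-1.1, 14.1, 7.8]
opening: 12.6
grasp_force: 45.0
```

Call:
jog_arm([
  {"fingers": 40, "xyz": [0, 0, 0], "twist": [0, 0, 0]},
  {"fingers": 40, "xyz": [0, 0, 0], "twist": [0, 0, 0]},
  {"fingers": 40, "xyz": [0, 0, 0], "twist": [0, 0, 0]},
  {"fingers": 40, "xyz": [0, 0, 0], "twist": [0, 0, 0]},
  {"fingers": 40, "xyz": [0, 0, -20], "twist": [0, 0, 0]},
  {"fingers": 40, "xyz": [0, 0, -30], "twist": [0, 0, 0]},
  {"fingers": 40, "xyz": [0, 0, -30], "twist": [0, 0, 0]},
  {"fingers": 40, "xyz": [0, 0, -30], "twist": [0, 0, 0]},
], newtons=20)

```text
time: 28.43
position: [459.1, -387.5, 197.6]
tcp_rot: [-3.141, 0.0, 0.859]
contact_force: [0.7, -0.2, 0.6]
opening: 37.2
grasp_force: 0.0
```

```bash
python3 - <<'E'
from h import *
go(396.7,-390,110,0.86)
c=cap('wrist')
u,v=proj(c,[450,-386,60])[0].astype(int)
v0=max(v-75,0);u0=max(u-100,0);print(u0,v0)
cv2.imwrite('pics/w10.png',cv2.resize(c['frame'][v0:v0+150,u0:u0+200,::-1],None,fx=4,fy=4,interpolation=cv2.INTER_CUBIC))
hsv=cv2.cvtColor(c['frame'],cv2.COLOR_RGB2HSV); m=cv2.inRange(hsv,(45,120,50),(80,255,255))
v,u=np.nonzero(m)
for z in(46,52,58):print('btn',len(u),ray(c,[u.mean(),v.mean()],z).round(1))
t=cap('top')
for p in([610,-132,32],[608,-228,32],[606,-319,32]):lift(t,p,14)
E
```

```text
now 28.4333 [ 459.1 -387.5  197.6] [-3.141  0.     0.859] shift [-42.6 -45.6  87.6] twist [-0.001  0.    -0.001] open 37.2 grip 0.0
146 117
btn 139 [[ 392.6 -387.4   46. ]]
btn 139 [[ 395.1 -386.2   52. ]]
btn 139 [[ 397.5 -385.    58. ]]
lift c 610.5 -133.8 size 62.3 62.4 xdir deg 13.2 centroid off [3.2 1.3]
lift c 609.5 -228.4 size 62.6 66.6 xdir deg 17.2 centroid off [3.4 1.6]
lift c 603.8 -317.7 size 20.9 23.9 xdir deg 357.9 centroid off [0.3 0. ]
```

View pics/w10.png

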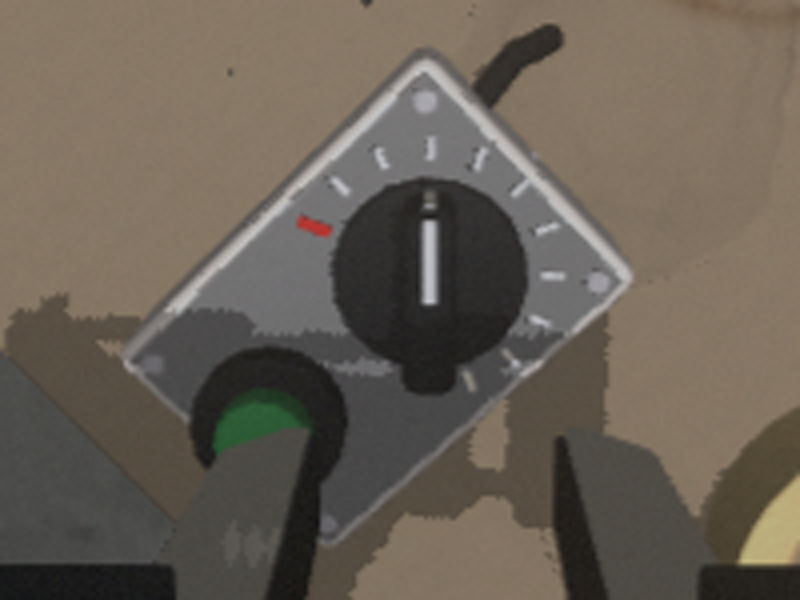

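Call:
jog_arm([
  {"fingers": 40, "xyz": [-14, -23, 0], "twist": [0, 0, 0]},
  {"fingers": 40, "xyz": [-14, -23, 0], "twist": [0, 0, 0]},
  {"fingers": 40, "xyz": [-12.4, -21.7, 0], "twist": [0, 0, 0]},
  {"fingers": 40, "xyz": [0, 0, 25], "twist": [0, 0, 0]},
  {"fingers": 40, "xyz": [0, 0, 30], "twist": [0, 0, 0]},
  {"fingers": 40, "xyz": [0, 0, 30], "twist": [0, 0, 0]},
  {"fingers": 40, "xyz": [0, 0, 12], "twist": [0, 0, 0]},
  {"fingers": 40, "xyz": [0, 0, 0], "twist": [0, 0, 0]},
])

```text
time: 29.2
position: [379.7, -371.8, 95.6]
tcp_rot: [-3.135, -0.001, 0.859]
contact_force: [0.8, 0.7, -0.5]
opening: 36.9
grasp_force: 0.0
```

Call:
jog_arm([
  {"fingers": 40, "xyz": [0, 0, 0], "twist": [0, 0, 0]},
  {"fingers": 40, "xyz": [0, 0, 0], "twist": [0, 0, 0]},
  {"fingers": 40, "xyz": [0, 0, 0], "twist": [0, 0, 0]},
  {"fingers": 40, "xyz": [0, 0, 2], "twist": [0, 0, 0]},
  {"fingers": 40, "xyz": [0, 0, 2], "twist": [0, 0, 0]},
  {"fingers": 40, "xyz": [0, 0, 2], "twist": [0, 0, 0]},
  {"fingers": 40, "xyz": [0, 0, 2], "twist": [0, 0, 0]},
  {"fingers": 40, "xyz": [0, 0, 0], "twist": [0, 0, 0]},
])

```text
time: 29.87
position: [381.9, -374.0, 91.5]
tcp_rot: [3.141, 0.0, 0.86]
contact_force: [0.4, -0.7, 1.6]
opening: 37.3
grasp_force: 0.9
```

```bash
python3 - <<'E'
from h import *
go(381.4,-374,80,0.86)
c=cap('side')
hsv=cv2.cvtColor(c['frame'],cv2.COLOR_RGB2HSV); m=cv2.inRange(hsv,(45,120,50),(80,255,255))
n,l,st,ce=cv2.connectedComponentsWithStats(m); print(st[1:],ce[1:].round(1)); print(proj(c,[[400,-390,z] for z in(46,52,58,64)]).round(1))
E
```

```text
now 29.8667 [ 381.9 -374.    91.5] [3.141 0.    0.86 ] shift [-0.4 -0.4 11.5] twist [ 0.  0. -0.] open 37.3 grip 0.9
[[370 186   8   4  24]] [[373.9 187.5]]
[[372.5 192.5]
 [372.7 190.3]
 [372.9 188. ]
 [373.2 185.8]]
```

Call:
jog_arm([
  {"fingers": 40, "xyz": [0, 0, 1], "twist": [0, 0, 0]},
  {"fingers": 40, "xyz": [0, 0, 1], "twist": [0, 0, 0]},
  {"fingers": 40, "xyz": [0, 0, 1], "twist": [0, 0, 0]},
  {"fingers": 40, "xyz": [0, 0, 0], "twist": [0, 0, 0]},
  {"fingers": 40, "xyz": [0, 0, 0], "twist": [0, 0, 0]},
  {"fingers": 40, "xyz": [0, 0, 0], "twist": [0, 0, 0]},
  {"fingers": 40, "xyz": [0, 0, 0], "twist": [0, 0, 0]},
  {"fingers": 40, "xyz": [0, 0, 0], "twist": [0, 0, 0]},
])

```text
time: 30.58
position: [382.0, -374.0, 88.8]
tcp_rot: [3.141, 0.0, 0.86]
contact_force: [1.5, -0.8, 3.8]
opening: 37.1
grasp_force: 1.5
```

Call:
jog_arm([
  {"fingers": 40, "xyz": [0, 0, 1], "twist": [0, 0, 0]},
  {"fingers": 40, "xyz": [0, 0, 1], "twist": [0, 0, 0]},
  {"fingers": 40, "xyz": [0, 0, 0], "twist": [0, 0, 0]},
  {"fingers": 40, "xyz": [0, 0, 0], "twist": [0, 0, 0]},
  {"fingers": 40, "xyz": [0, 0, 0], "twist": [0, 0, 0]},
  {"fingers": 40, "xyz": [0, 0, 0], "twist": [0, 0, 0]},
  {"fingers": 40, "xyz": [0, 0, 0], "twist": [0, 0, 0]},
  {"fingers": 40, "xyz": [0, 0, 0], "twist": [0, 0, 0]},
])

```text
time: 31.25
position: [382.0, -374.0, 87.2]
tcp_rot: [3.141, 0.0, 0.86]
contact_force: [-0.4, 1.0, 7.6]
opening: 37.2
grasp_force: 3.9
```

Call:
jog_arm([
  {"fingers": 40, "xyz": [0, 0, 1], "twist": [0, 0, 0]},
  {"fingers": 40, "xyz": [0, 0, 0.5], "twist": [0, 0, 0]},
  {"fingers": 40, "xyz": [0, 0, 0], "twist": [0, 0, 0]},
  {"fingers": 40, "xyz": [0, 0, 0], "twist": [0, 0, 0]},
  {"fingers": 40, "xyz": [0, 0, 0], "twist": [0, 0, 0]},
  {"fingers": 40, "xyz": [0, 0, 0], "twist": [0, 0, 0]},
  {"fingers": 40, "xyz": [0, 0, 0], "twist": [0, 0, 0]},
  {"fingers": 40, "xyz": [0, 0, 0], "twist": [0, 0, 0]},
])

```text
time: 31.92
position: [382.1, -374.2, 86.9]
tcp_rot: [3.141, 0.0, 0.86]
contact_force: [-4.9, 5.5, 17.9]
opening: 37.4
grasp_force: 9.1
```

Call:
jog_arm([
  {"fingers": 40, "xyz": [0, 0, -5], "twist": [0, 0, 0]},
  {"fingers": 40, "xyz": [0, 0, -15], "twist": [0, 0, 0]},
  {"fingers": 40, "xyz": [0, 0, -30], "twist": [0, 0, 0]},
  {"fingers": 40, "xyz": [0, 0, -40], "twist": [0, 0, 0]},
  {"fingers": 40, "xyz": [0, 0, -30], "twist": [0, 0, 0]},
  {"fingers": 40, "xyz": [0, 0, 0], "twist": [0, 0, 0]},
  {"fingers": 40, "xyz": [0, 0, 0], "twist": [0, 0, 0]},
  {"fingers": 40, "xyz": [0, 0, 0], "twist": [0, 0, 0]},
])

```text
time: 32.58
position: [381.4, -373.4, 204.0]
tcp_rot: [-3.14, -0.0, 0.86]
contact_force: [-0.1, -0.4, -0.2]
opening: 37.0
grasp_force: 0.0
```

```bash
python3 - <<'E'
from h import *
go(459,-387.5,200,0.86)
w=cap('wrist');t=cap('top');s=cap('side')
for cc in(w,s,t):
    hsv=cv2.cvtColor(cc['frame'],cv2.COLOR_RGB2HSV); m=cv2.inRange(hsv,(45,120,50),(80,255,255))
    n,l,st,ce=cv2.connectedComponentsWithStats(m); i=1+np.argmax(st[1:,4]) if n>1 else 0
    print('btn',st[i],ce[i].round(1), [ray(cc,ce[i],z)[0].round(1) for z in(58,66)])
# dial white line: bright low-saturation pixels within 20 mm of the axis at bar top
hsv=cv2.cvtColor(w['frame'],cv2.COLOR_RGB2HSV); v,u=np.nonzero(cv2.inRange(hsv,(0,0,120),(180,70,255)))
p=ray(w,np.c_[u,v],82)[:,:2]; q=p[np.linalg.norm(p-[460.5,-386],axis=1)<17]
print('dial line',len(q),q.mean(0).round(1)-[460.5,-386],'deg',np.degrees(np.arctan2(*np.linalg.svd(q-q.mean(0))[2][0][::-1])).round(1) if len(q)>5 else '')
for p in([610,-132,32],[608,-228,32],[606,-319,32]):
    for k in(14,20): lift(t,p,k)
E
```

```text
now 32.5833 [ 381.4 -373.4  204. ] [-3.14 -0.    0.86] shift [40.  68.   3.9] twist [-0.002 -0.    -0.   ] open 37.0 grip 0.0
btn [266 178  24  23 436] [277.6 188.7] [array([ 397.8, -391.6,   58. ]), array([ 398.8, -389.4,   66. ])]
btn [370 184   8   6  39] [373.4 186.4] [array([ 402.1, -401.6,   58. ]), array([ 397.2, -380.8,   66. ])]
btn [333 259  11  12 102] [338.  264.5] [array([ 398.6, -391.3,   58. ]), array([ 399.3, -389.7,   66. ])]
dial line 100 [5.6 2.8] deg -84.2
lift c 610.5 -133.5 size 62.3 61.8 xdir deg 13.2 centroid off [3.4 1.1]
lift c 610.0 -134.4 size 64.7 64.3 xdir deg 13.7 centroid off [3.3 1.4]
lift c 609.5 -228.4 size 62.6 66.6 xdir deg 17.2 centroid off [3.6 1.4]
lift c 610.2 -227.7 size 64.3 67.3 xdir deg 17.0 centroid off [3.  0.8]
lift c 603.9 -316.4 size 23.6 23.7 xdir deg 268.6 centroid off [ 0.3 -0.7]
lift c 603.9 -316.4 size 23.5 23.9 xdir deg 268.0 centroid off [ 0.3 -0.6]
```

```bash
python3 - <<'E'
from h import *
ref=cv2.imread('pics/top0.png')[:,:,::-1]; col=cv2.cvtColor(ref.copy(),cv2.COLOR_RGB2LAB)[242:250,248:256].reshape(-1,3).astype(float).mean(0)
t=cap('top');s=cap('side')
L=cv2.cvtColor(t['frame'],cv2.COLOR_RGB2LAB).astype(float)
dd=L-col; m=((np.abs(dd[:,:,1])<6)&(np.abs(dd[:,:,2])<9)&(np.abs(dd[:,:,0])<60)).astype(np.uint8)
n,l,st,ce=cv2.connectedComponentsWithStats(m)
for i in range(1,n):
    if st[i,4]>100: print(st[i],ce[i].round(1),[ray(t,ce[i],z)[0].round(0) for z in(10,)],L[l==i].mean(0).round(0),col.round(0))
d=cv2.absdiff(t['frame'],ref).max(2); m=(d>25).astype(np.uint8); m=cv2.morphologyEx(m,cv2.MORPH_OPEN,np.ones((3,3)))
n,l,st,ce=cv2.connectedComponentsWithStats(m)
print('changed')
for i in range(1,n):
    if st[i,4]>60: print(st[i],ce[i].round(0),ray(t,ce[i],10)[0].round(0),t['frame'][l==i].mean(0).round(0))
E
```

```text
[ 42  53  20  19 297] [51.5 62. ] [array([970., 374.,  10.])] [138. 136. 159.] [133. 136. 159.]
[ 56  86  19  19 278] [65.  95.1] [array([873., 333.,  10.])] [128. 134. 154.] [133. 136. 159.]
[255 169  27  26 485] [269.3 182.3] [array([ 615., -228.,   10.])] [ 88. 139. 152.] [133. 136. 159.]
[310 174  23  25 485] [321.2 185. ] [array([ 604., -366.,   10.])] [125. 136. 157.] [133. 136. 159.]
[ 95 263  37  25 829] [113.1 275. ] [array([380., 188.,  10.])] [130. 136. 158.] [133. 136. 159.]
[167 266  21  15 252] [177.2 272.9] [array([382.,  19.,  10.])] [135. 132. 164.] [133. 136. 159.]
changed
[254 169  29  27 596] [270. 183.] [ 613. -228.   10.] [107.  75.  48.]
[219 170  28  30 632] [234. 184.] [ 613. -132.   10.] [65. 46. 33.]
[309 174  24  27 499] [320. 186.] [ 603. -363.   10.] [139. 107.  67.]
[206 224  29  30 645] [221. 238.] [468. -97.  10.] [164. 158. 115.]
[239 235  25  25 417] [252. 247.] [ 444. -177.   10.] [135. 123. 102.]
[  289   235   191   149 11936] [398. 318.] [ 256. -549.   10.] [121. 118. 104.]
[456 333  36  51 531] [477. 362.] [ 144. -740.   10.] [134. 130. 114.]
[472 344  27  40 318] [487. 367.] [ 133. -764.   10.] [134. 130. 114.]
[155 375  12   7  62] [161. 379.] [120.  60.  10.] [126. 129. 126.]
```

Call:
jog_arm([
  {"fingers": 95, "xyz": [25, 27, 0], "twist": [0, 0, 0]},
  {"fingers": 95, "xyz": [25, 27, 0], "twist": [0, 0, 0]},
  {"fingers": 95, "xyz": [25, 27, 0], "twist": [0, 0, 0]},
  {"fingers": 95, "xyz": [25, 27, 0], "twist": [0, 0, 0]},
  {"fingers": 95, "xyz": [25, 27, 0], "twist": [0, 0, 0]},
  {"fingers": 95, "xyz": [27, 28, 0], "twist": [0, 0, 0]},
  {"fingers": 95, "xyz": [0, 0, 0], "twist": [0, 0, -0.12]},
  {"fingers": 95, "xyz": [0, 0, 0], "twist": [0, 0, -0.12]},
])

```text
time: 33.5
position: [605.9, -363.6, 201.3]
tcp_rot: [-3.137, -0.001, 1.107]
contact_force: [0.2, -0.4, -0.1]
opening: 85.5
grasp_force: 0.0
```

Call:
jog_arm([
  {"fingers": 95, "xyz": [0, 0, 10], "twist": [0, 0, -0.12]},
  {"fingers": 95, "xyz": [0, 0, 15], "twist": [0, 0, -0.12]},
  {"fingers": 95, "xyz": [0, 0, 15], "twist": [0, 0, -0.12]},
  {"fingers": 95, "xyz": [0, 0, 15], "twist": [0, 0, -0.12]},
  {"fingers": 95, "xyz": [0, 0, 15], "twist": [0, 0, -0.12]},
  {"fingers": 95, "xyz": [0, 0, 0], "twist": [0, 0, 0]},
  {"fingers": 95, "xyz": [0, 0, 0], "twist": [0, 0, 0]},
  {"fingers": 95, "xyz": [0, 0, 0], "twist": [0, 0, 0]},
])

```text
time: 34.17
position: [604.7, -365.2, 135.6]
tcp_rot: [3.141, 0.0, 1.696]
contact_force: [0.6, -0.6, 0.8]
opening: 88.3
grasp_force: 0.0
```

```bash
cat >> h.py <<'E'
def tan(c,z,near,ab=6,bb=9):
    "tan lift by Lab hue whatever the shade: bounding box in world at height z"
    L=cv2.cvtColor(c['frame'],cv2.COLOR_RGB2LAB).astype(float)
    m=((L[:,:,2]-128>16*np.clip(L[:,:,0]/130,.3,1.2))&(L[:,:,1]>133)).astype(np.uint8)
    m=cv2.morphologyEx(m,cv2.MORPH_OPEN,np.ones((3,3)));m=cv2.morphologyEx(m,cv2.MORPH_CLOSE,np.ones((7,7)))
    u,v=proj(c,near)[0].astype(int); n,l=cv2.connectedComponents(m); cs,_=cv2.findContours((l==l[v,u]).astype(np.uint8),cv2.RETR_EXTERNAL,cv2.CHAIN_APPROX_NONE)
    k=max(cs,key=cv2.contourArea)[:,0].astype(np.float32); print('px bbox',cv2.boundingRect(k.astype(int)),l[v,u])
    w=ray(c,k,z)[:,:2].astype(np.float32);(cx,cy),(a,b),g=cv2.minAreaRect(w); hm=cv2.moments(cv2.convexHull(w))
    print('tan',round(cx,1),round(cy,1),round(a,1),round(b,1),round(g,1),'centroid',round(hm['m10']/hm['m00'],1),round(hm['m01']/hm['m00'],1))
E
python3 - <<'E'
from h import *
go(604,-364,130,1.7)
for n in('wrist','top'):
    c=cap(n); tan(c,13,[604,-364,13])
    for k in(12,18):
        try: lift(c,[604,-364,13],k)
        except Exception as e: print('x')
E
```

```text
now 34.1667 [ 604.7 -365.2  135.6] [3.141 0.    1.696] shift [ 1.2 -0.5  5.6] twist [ 0.     0.    -0.004] open 88.3 grip 0.0
px bbox (215, 159, 74, 66) 2
tan 599.4 -363.1 63.0 65.1 85.3 centroid 602.7 -364.0
lift c 512.4 -322.5 size 220.3 240.0 xdir deg 291.8 centroid off [ -9.1 -35.2]
lift c 485.4 -384.0 size 208.0 305.3 xdir deg 68.1 centroid off [ 8.3 21.3]
px bbox (310, 176, 16, 22) 12
tan 600.1 -355.5 39.8 56.4 88.6 centroid 599.4 -355.9
lift c 614.8 -357.4 size 26.7 37.7 xdir deg 88.6 centroid off [-0.3  0.4]
lift c 544.1 -350.0 size 50.8 190.8 xdir deg 166.4 centroid off [-3.5  5.7]
```

```bash
python3 - <<'E'
from h import *
w=cap('wrist');s=cap('side')
def mask(c,near):
    L=cv2.cvtColor(c['frame'],cv2.COLOR_RGB2LAB).astype(float)
    m=((L[:,:,2]-128>16*np.clip(L[:,:,0]/130,.3,1.2))&(L[:,:,1]>133)).astype(np.uint8)
    m=cv2.morphologyEx(m,cv2.MORPH_OPEN,np.ones((3,3)));m=cv2.morphologyEx(m,cv2.MORPH_CLOSE,np.ones((3,3)))
    n,l,st,ce=cv2.connectedComponentsWithStats(m); u,v=proj(c,near)[0].astype(int); print('proj',u,v,'lab',l[v,u]); return (l==l[v,u]).astype(np.uint8),st[l[v,u]],ce[l[v,u]]
m,st,ce=mask(w,[600,-364,13]); k=max(cv2.findContours(m,0,1)[0],key=cv2.contourArea)
h=cv2.approxPolyDP(cv2.convexHull(k),2.0,True)[:,0]; print('wrist hull',h.tolist())
for z in(5,13,27): print(z,ray(w,h,z)[:,:2].round(0).tolist())
m,st,ce=mask(s,[600,-364,15]); print('side',st,ce)
ys,xs=np.nonzero(m)
for x in range(xs.min(),xs.max()+1,2): print(x,ys[xs==x].min(),ys[xs==x].max(),end='; ')
x0,x1=567,632
for nm,(za,zb) in(('flat',(13,13)),('tilt',(32,10))):
    print(nm,proj(s,[[x0,-330,za],[x1,-330,za],[x1,-396,zb],[x0,-396,zb]]).round(0).tolist(), 'bottom',proj(s,[[x0,-330,za-10],[x1,-330,za-10]]).round(0).tolist())
E
```

```text
proj 249 189 lab 2
wrist hull [[228, 163], [247, 158], [288, 163], [277, 213], [272, 223], [238, 216], [222, 207], [214, 187]]
5 [[577.0, -343.0], [594.0, -336.0], [634.0, -335.0], [631.0, -388.0], [628.0, -399.0], [592.0, -396.0], [575.0, -388.0], [565.0, -368.0]]
13 [[577.0, -341.0], [594.0, -334.0], [633.0, -334.0], [630.0, -385.0], [627.0, -396.0], [592.0, -393.0], [576.0, -385.0], [566.0, -366.0]]
27 [[578.0, -338.0], [594.0, -332.0], [631.0, -331.0], [628.0, -380.0], [625.0, -390.0], [592.0, -387.0], [577.0, -380.0], [568.0, -362.0]]
proj 295 192 lab 18
side [280 188  26   8 125] [293.152 191.336]
280 188 191; 282 188 191; 284 188 191; 286 188 191; 288 188 192; 290 189 192; 292 189 193; 294 189 194; 296 190 194; 298 190 195; 300 190 195; 302 191 195; 304 191 195; flat [[301.0, 200.0], [279.0, 195.0], [290.0, 188.0], [311.0, 192.0]] bottom [[301.0, 204.0], [279.0, 199.0]]
tilt [[301.0, 193.0], [279.0, 189.0], [290.0, 189.0], [311.0, 193.0]] bottom [[301.0, 197.0], [279.0, 192.0]]
```

Call:
jog_arm([
  {"fingers": 100, "xyz": [-17, -5, 0], "twist": [0, 0, 0]},
  {"fingers": 100, "xyz": [-17.6, -5, 0], "twist": [0, 0, 0]},
  {"fingers": 100, "xyz": [0, 0, 0], "twist": [0, 0, 0.09]},
  {"fingers": 100, "xyz": [0, 0, 0], "twist": [0, 0, 0.09]},
  {"fingers": 100, "xyz": [0, 0, 0], "twist": [0, 0.114, 0]},
  {"fingers": 100, "xyz": [0, 0, 0], "twist": [0, 0.113, 0]},
  {"fingers": 100, "xyz": [0, 0, 0], "twist": [0, 0.113, 0]},
  {"fingers": 100, "xyz": [0, 0, 0], "twist": [0, 0, 0]},
])

```text
time: 35.03
position: [596.1, -404.0, 131.3]
tcp_rot: [-3.137, -0.348, 1.513]
contact_force: [-1.0, -0.4, -2.2]
opening: 92.8
grasp_force: 0.0
```

Call:
jog_arm([
  {"fingers": 100, "xyz": [0, 0, 0], "twist": [0, 0, 0]},
  {"fingers": 100, "xyz": [0, 0, 0], "twist": [0, 0, 0]},
  {"fingers": 100, "xyz": [0, 0, 0], "twist": [0, 0, 0]},
  {"fingers": 100, "xyz": [0, 0, 0], "twist": [0, 0, 0]},
  {"fingers": 100, "xyz": [0, 0, 0], "twist": [0, 0, 0]},
  {"fingers": 100, "xyz": [0, 0, 0], "twist": [0, 0, 0]},
  {"fingers": 100, "xyz": [0, 0, 0], "twist": [0, 0, 0]},
  {"fingers": 100, "xyz": [0, 0, 0], "twist": [0, 0, 0]},
])

```text
time: 35.7
position: [599.2, -400.4, 135.5]
tcp_rot: [3.141, -0.339, 1.52]
contact_force: [-0.0, 0.2, 1.6]
opening: 93.1
grasp_force: 0.0
```

```bash
python3 - <<'E'
from h import *
go(599,-370.8,33.9,1.518)
s=env.get_state(); Rm=R.from_euler('xyz',s['tcp_rot']).as_matrix(); print(Rm.round(3))
w=cap('wrist')
L=cv2.cvtColor(w['frame'],cv2.COLOR_RGB2LAB).astype(float)
m=((L[:,:,2]-128>16*np.clip(L[:,:,0]/130,.3,1.2))&(L[:,:,1]>133)).astype(np.uint8); m=cv2.morphologyEx(m,cv2.MORPH_OPEN,np.ones((3,3)));m=cv2.morphologyEx(m,cv2.MORPH_CLOSE,np.ones((3,3)))
n,l=cv2.connectedComponents(m);u,v=proj(w,[600,-366,20])[0].astype(int)
k=max(cv2.findContours((l==l[v,u]).astype(np.uint8),0,1)[0],key=cv2.contourArea); h=cv2.approxPolyDP(cv2.convexHull(k),2.0,True)[:,0]
# intersect rays with the tilted top plane
n_=np.array([0,-.333,.943]); p0=np.array([599,-364.5,16])+5*n_
a=ray(w,h,100.);b=ray(w,h,0.);t=((p0-a)@n_)/((b-a)@n_); q=a+(b-a)*t[:,None]; print(h.tolist());print(q.round(0).tolist())
pl=np.c_[q[:,0],(q-p0)@np.array([0,.943,.333])].astype(np.float32); print('on plane rel centre',cv2.minAreaRect(pl))
E
```

```text
now 35.7 [ 599.2 -400.4  135.5] [ 3.141 -0.339  1.52 ] shift [ -6.   -1.8 105.6] twist [-0.    -0.339  0.002] open 93.1 grip 0.0
[[ 0.048  0.999  0.017]
 [ 0.942 -0.051  0.333]
 [ 0.333  0.    -0.943]]
[[285, 162], [285, 228], [253, 229], [230, 221], [219, 201], [228, 173], [251, 163]]
[[631.0, -334.0, 32.0], [630.0, -396.0, 10.0], [598.0, -396.0, 10.0], [576.0, -387.0, 13.0], [567.0, -367.0, 21.0], [578.0, -341.0, 30.0], [600.0, -333.0, 32.0]]
on plane rel centre ((598.7272338867188, 1.6316680908203125), (66.39131164550781, 63.39579772949219), 89.03666687011719)
```

Call:
jog_arm([
  {"fingers": 100, "xyz": [-4.4, -2, 15], "twist": [0, 0, 0]},
  {"fingers": 100, "xyz": [0, 0, 30], "twist": [0, 0, 0]},
  {"fingers": 100, "xyz": [0, 0, 30], "twist": [0, 0, 0]},
  {"fingers": 100, "xyz": [0, 0, 20], "twist": [0, 0, 0]},
  {"fingers": 100, "xyz": [0, 0, 10], "twist": [0, 0, 0]},
  {"fingers": 100, "xyz": [0, 0, 0], "twist": [0, 0, 0]},
  {"fingers": 100, "xyz": [0, 0, 0], "twist": [0, 0, 0]},
  {"fingers": 100, "xyz": [0, 0, 0], "twist": [0, 0, 0]},
], newtons=20)

```text
time: 36.42
position: [599.6, -371.1, 36.8]
tcp_rot: [3.139, -0.338, 1.52]
contact_force: [-0.4, -0.6, -0.8]
opening: 93.1
grasp_force: 0.0
```

Call:
jog_arm([
  {"fingers": 55, "xyz": [0, 0, 0], "twist": [0, 0, 0]},
  {"fingers": 55, "xyz": [0, 0, 0], "twist": [0, 0, 0]},
  {"fingers": 55, "xyz": [0, 0, 0], "twist": [0, 0, 0]},
  {"fingers": 55, "xyz": [0, 0, 0], "twist": [0, 0, 0]},
  {"fingers": 55, "xyz": [0, 0, 0], "twist": [0, 0, 0]},
  {"fingers": 55, "xyz": [0, 0, 0], "twist": [0, 0, 0]},
  {"fingers": 55, "xyz": [0, 0, 0], "twist": [0, 0, 0]},
  {"fingers": 55, "xyz": [0, 0, 0], "twist": [0, 0, 0]},
])

```text
time: 37.08
position: [598.8, -369.9, 35.0]
tcp_rot: [3.141, -0.34, 1.52]
contact_force: [0.3, 0.2, 0.8]
opening: 64.3
grasp_force: 20.0
```

Call:
jog_arm([
  {"fingers": 55, "xyz": [0, 0, -10], "twist": [0, 0, 0]},
  {"fingers": 55, "xyz": [0, 0, -25], "twist": [0, 0, 0]},
  {"fingers": 55, "xyz": [0, 0, -30], "twist": [0, 0, 0]},
  {"fingers": 55, "xyz": [0, 0, -25], "twist": [0, 0, 0]},
  {"fingers": 55, "xyz": [0, 0, 0], "twist": [0, -0.114, 0]},
  {"fingers": 55, "xyz": [0, 0, 0], "twist": [0, -0.113, 0]},
  {"fingers": 55, "xyz": [0, 0, 0], "twist": [0, -0.113, 0]},
  {"fingers": 55, "xyz": [0, 0, 0], "twist": [0, 0, 0]},
])

```text
time: 37.75
position: [597.8, -396.4, 120.1]
tcp_rot: [-3.141, 0.004, 1.524]
contact_force: [-1.6, 1.2, 0.2]
opening: 64.3
grasp_force: 20.0
```

Call:
jog_arm([
  {"fingers": 55, "xyz": [27, 2, 0], "twist": [0, 0, 0]},
  {"fingers": 55, "xyz": [27, 2, 0], "twist": [0, 0, 0]},
  {"fingers": 55, "xyz": [26, 2, 0], "twist": [0, 0, 0]},
  {"fingers": 55, "xyz": [0, 0, 0], "twist": [0, 0, 0]},
  {"fingers": 55, "xyz": [0, 0, 0], "twist": [0, 0, 0]},
  {"fingers": 55, "xyz": [0, 0, 0], "twist": [0, 0, 0]},
  {"fingers": 55, "xyz": [0, 0, 0], "twist": [0, 0, 0]},
  {"fingers": 55, "xyz": [0, 0, 0], "twist": [0, 0, 0]},
])

```text
time: 38.42
position: [606.8, -321.5, 119.5]
tcp_rot: [-3.141, -0.001, 1.518]
contact_force: [-0.0, -0.1, -0.3]
opening: 64.0
grasp_force: 20.0
```

```bash
python3 - <<'E'
from h import *
go(605.5,-318.5,46.5,1.52)
z=env.get_state()['position'][2]-25+11; print(env.get_state()['tcp_rot'])
w=cap('wrist'); p=env.get_state()['position']; tan(w,z,[p[0],p[1]+20,z])
a=cv2.imread('pics/w7.png')[:,:,::-1].copy(); w2=dict(w); w2['frame']=a; L=0
T=np.array(w['T']).copy(); tan(w2,z,[p[0],p[1]+20,z])
E
```

```text
now 38.4167 [ 606.8 -321.5  119.5] [-3.141e+00 -1.000e-03  1.518e+00] shift [ 2.9 -1.5 73. ] twist [-0.    -0.001 -0.002] open 64.0 grip 20.0
[-3.14139035e+00 -5.66119496e-04  1.51822046e+00]
px bbox (203, 187, 107, 100) 2
tan 607.5 -318.9 64.6 62.9 88.2 centroid 610.5 -319.3
px bbox (203, 186, 108, 101) 2
tan 607.5 -318.0 65.1 62.3 87.0 centroid 610.5 -318.3
```

Call:
jog_arm([
  {"fingers": 55, "xyz": [2.7, -1.5, 20], "twist": [0, 0, 0]},
  {"fingers": 55, "xyz": [0, 0, 22], "twist": [0, 0, 0]},
  {"fingers": 55, "xyz": [0, 0, 15], "twist": [0, 0, 0]},
  {"fingers": 55, "xyz": [0, 0, 8], "twist": [0, 0, 0]},
  {"fingers": 55, "xyz": [0, 0, 3], "twist": [0, 0, 0]},
  {"fingers": 55, "xyz": [0, 0, 1], "twist": [0, 0, 0]},
  {"fingers": 55, "xyz": [0, 0, 0], "twist": [0, 0, 0]},
  {"fingers": 55, "xyz": [0, 0, 0], "twist": [0, 0, 0]},
])

```text
time: 39.13
position: [606.6, -317.9, 51.9]
tcp_rot: [3.14, 0.001, 1.52]
contact_force: [-0.1, -0.3, 0.0]
opening: 64.3
grasp_force: 20.0
```

Call:
jog_arm([
  {"fingers": 55, "xyz": [0, 0, 0], "twist": [0, 0, 0]},
  {"fingers": 55, "xyz": [0, 0, 0], "twist": [0, 0, 0]},
  {"fingers": 55, "xyz": [0, 0, 0.5], "twist": [0, 0, 0]},
  {"fingers": 55, "xyz": [0, 0, 0.5], "twist": [0, 0, 0]},
  {"fingers": 55, "xyz": [0, 0, 0], "twist": [0, 0, 0]},
  {"fingers": 55, "xyz": [0, 0, 0], "twist": [0, 0, 0]},
  {"fingers": 55, "xyz": [0, 0, 0], "twist": [0, 0, 0]},
  {"fingers": 55, "xyz": [0, 0, 0], "twist": [0, 0, 0]},
])

```text
time: 39.8
position: [605.8, -317.3, 49.5]
tcp_rot: [-3.142, -0.0, 1.52]
contact_force: [-0.5, -0.1, 0.0]
opening: 64.3
grasp_force: 20.0
```

Call:
jog_arm([
  {"fingers": 55, "xyz": [-1.2, 0, 0.5], "twist": [0, 0, 0]},
  {"fingers": 55, "xyz": [0, 0, 0.5], "twist": [0, 0, 0]},
  {"fingers": 55, "xyz": [0, 0, 0.5], "twist": [0, 0, 0]},
  {"fingers": 55, "xyz": [0, 0, 0], "twist": [0, 0, 0]},
  {"fingers": 55, "xyz": [0, 0, 0], "twist": [0, 0, 0]},
  {"fingers": 55, "xyz": [0, 0, 0], "twist": [0, 0, 0]},
  {"fingers": 55, "xyz": [0, 0, 0], "twist": [0, 0, 0]},
  {"fingers": 55, "xyz": [0, 0, 0], "twist": [0, 0, 0]},
])

```text
time: 40.47
position: [605.8, -318.7, 48.2]
tcp_rot: [3.141, 0.0, 1.52]
contact_force: [-0.4, -0.0, 0.8]
opening: 64.1
grasp_force: 20.0
```

Call:
jog_arm([
  {"fingers": 55, "xyz": [0, 0, 0.3], "twist": [0, 0, 0]},
  {"fingers": 55, "xyz": [0, 0, 0.3], "twist": [0, 0, 0]},
  {"fingers": 55, "xyz": [0, 0, 0], "twist": [0, 0, 0]},
  {"fingers": 55, "xyz": [0, 0, 0], "twist": [0, 0, 0]},
  {"fingers": 55, "xyz": [0, 0, 0], "twist": [0, 0, 0]},
  {"fingers": 55, "xyz": [0, 0, 0], "twist": [0, 0, 0]},
  {"fingers": 55, "xyz": [0, 0, 0], "twist": [0, 0, 0]},
  {"fingers": 55, "xyz": [0, 0, 0], "twist": [0, 0, 0]},
])

```text
time: 41.13
position: [605.8, -318.7, 48.0]
tcp_rot: [3.141, 0.0, 1.52]
contact_force: [-2.9, 0.4, 4.9]
opening: 64.4
grasp_force: 20.0
```

Call:
jog_arm([
  {"fingers": 72, "xyz": [0, 0, 0], "twist": [0, 0, 0]},
  {"fingers": 85, "xyz": [0, 0, 0], "twist": [0, 0, 0]},
  {"fingers": 95, "xyz": [0, 0, 0], "twist": [0, 0, 0]},
  {"fingers": 95, "xyz": [0, 0, 0], "twist": [0, 0, 0]},
  {"fingers": 95, "xyz": [0, 0, 0], "twist": [0, 0, 0]},
  {"fingers": 95, "xyz": [0, 0, -30], "twist": [0, 0, 0]},
  {"fingers": 95, "xyz": [0, 0, -40], "twist": [0, 0, 0]},
  {"fingers": 95, "xyz": [0, 0, -40], "twist": [0, 0, 0]},
])

```text
time: 41.8
position: [604.5, -317.7, 156.6]
tcp_rot: [-3.138, -0.002, 1.52]
contact_force: [1.0, -0.2, 0.8]
opening: 88.1
grasp_force: 0.0
```

Call:
jog_arm([
  {"fingers": 40, "xyz": [-10, -24, -40], "twist": [0, 0, 0]},
  {"fingers": 40, "xyz": [-13, -30, 0], "twist": [0, 0, 0]},
  {"fingers": 40, "xyz": [-13, -30, 0], "twist": [0, 0, 0]},
  {"fingers": 40, "xyz": [-13, -30, 0], "twist": [0, 0, 0]},
  {"fingers": 40, "xyz": [-12, -30, 0], "twist": [0, 0, 0]},
  {"fingers": 40, "xyz": [0, 0, 0], "twist": [0, 0, 0.12]},
  {"fingers": 40, "xyz": [0, 0, 0], "twist": [0, 0, 0.12]},
  {"fingers": 40, "xyz": [0, 0, 0], "twist": [0, 0, 0.12]},
])

```text
time: 42.47
position: [461.2, -371.4, 192.5]
tcp_rot: [3.141, 0.0, 1.153]
contact_force: [-0.4, -0.1, 1.1]
opening: 40.1
grasp_force: 0.0
```

Call:
jog_arm([
  {"fingers": 40, "xyz": [0, 0, 0], "twist": [0, 0, 0.1]},
  {"fingers": 40, "xyz": [0, 0, 0], "twist": [0, 0, 0.1]},
  {"fingers": 40, "xyz": [0, 0, 0], "twist": [0, 0, 0.1]},
  {"fingers": 40, "xyz": [0, 0, 0], "twist": [0, 0, 0]},
  {"fingers": 40, "xyz": [0, 0, 0], "twist": [0, 0, 0]},
  {"fingers": 40, "xyz": [0, 0, 0], "twist": [0, 0, 0]},
  {"fingers": 40, "xyz": [0, 0, 0], "twist": [0, 0, 0]},
  {"fingers": 40, "xyz": [0, 0, 0], "twist": [0, 0, 0]},
])

```text
time: 43.13
position: [461.9, -371.0, 192.3]
tcp_rot: [-3.142, 0.0, 0.861]
contact_force: [-0.5, 0.8, -0.1]
opening: 37.0
grasp_force: 0.0
```

```bash
python3 - <<'E'
from h import *
go(460.3,-386,86.7,0.86)
t=cap('top');w=cap('wrist')
for p in([610,-132,32],[608,-228,32],[606,-319,32]):
    for k in(14,20): lift(t,p,k)
# bar line in the wrist picture
b=cv2.imread('pics/w10.png')
hsv=cv2.cvtColor(w['frame'],cv2.COLOR_RGB2HSV); u,v=proj(w,[460.3,-386,80])[0].astype(int); print('axis px',u,v)
g=cv2.cvtColor(w['frame'],cv2.COLOR_RGB2GRAY)[v-28:v+12,u-12:u+13]
m=(g>110).astype(np.uint8); n,l,st,ce=cv2.connectedComponentsWithStats(m)
for i in range(1,n):
    if st[i,4]>15: q=np.argwhere(l==i)[:,::-1].astype(np.float32); print('line',st[i],ce[i]+[u-12,v-28],cv2.fitLine(q,2,0,.01,.01).ravel().round(2))
E
```

```text
now 43.1333 [ 461.9 -371.   192.3] [-3.142  0.     0.861] shift [-12.4   8.5 105.6] twist [-0.     0.     0.001] open 37.0 grip 0.0
lift c 610.5 -133.5 size 62.3 61.8 xdir deg 13.2 centroid off [3.3 1.1]
lift c 609.2 -134.4 size 66.0 63.6 xdir deg 14.0 centroid off [3.9 1.2]
lift c 609.7 -228.7 size 63.0 66.9 xdir deg 18.4 centroid off [3.2 1.6]
lift c 610.3 -228.1 size 64.3 68.2 xdir deg 17.0 centroid off [3.  1.1]
lift c 609.1 -322.0 size 65.9 60.7 xdir deg 358.6 centroid off [2.5 1.2]
lift c 654.5 -255.7 size 185.0 241.5 xdir deg 13.7 centroid off [ 20.8 -10.3]
axis px 263 208
line [10  9  4 20 62] [262.06451613 198.33870968] [ 1.000e-02 -1.000e+00  1.106e+01  1.834e+01]
```

Call:
jog_arm([
  {"fingers": 43, "xyz": [-12.4, 8, 0], "twist": [0, 0, 0]},
  {"fingers": 43, "xyz": [0, 0, 25], "twist": [0, 0, 0]},
  {"fingers": 43, "xyz": [0, 0, 30], "twist": [0, 0, 0]},
  {"fingers": 43, "xyz": [0, 0, 25], "twist": [0, 0, 0]},
  {"fingers": 43, "xyz": [0, 0, 15], "twist": [0, 0, 0]},
  {"fingers": 43, "xyz": [0, 0, 10], "twist": [0, 0, 0]},
  {"fingers": 43, "xyz": [0, 0, 0], "twist": [0, 0, 0]},
  {"fingers": 43, "xyz": [0, 0, 0], "twist": [0, 0, 0]},
])

```text
time: 43.9
position: [459.8, -386.0, 87.5]
tcp_rot: [-3.141, 0.0, 0.86]
contact_force: [0.7, -0.5, 1.1]
opening: 39.6
grasp_force: 0.0
```

Call:
jog_arm([
  {"fingers": 5, "xyz": [0, 0, 0], "twist": [0, 0, 0]},
  {"fingers": 5, "xyz": [0, 0, 0], "twist": [0, 0, 0]},
  {"fingers": 5, "xyz": [0, 0, 0], "twist": [0, 0, 0]},
  {"fingers": 5, "xyz": [0, 0, 0], "twist": [0, 0, 0]},
  {"fingers": 5, "xyz": [0, 0, 0], "twist": [0, 0, 0]},
  {"fingers": 5, "xyz": [0, 0, 0], "twist": [0, 0, 0]},
  {"fingers": 5, "xyz": [0, 0, 0], "twist": [0, 0, 0]},
  {"fingers": 5, "xyz": [0, 0, 0], "twist": [0, 0, 0]},
], newtons=45)

```text
time: 44.57
position: [459.1, -385.0, 88.1]
tcp_rot: [-3.139, 0.0, 0.86]
contact_force: [-7.3, 5.8, 8.8]
opening: 12.4
grasp_force: 45.0
```

Call:
jog_arm([
  {"fingers": 5, "xyz": [0, 0, 0], "twist": [0, 0, 0.1]},
  {"fingers": 5, "xyz": [0, 0, 0], "twist": [0, 0, 0.1]},
  {"fingers": 5, "xyz": [0, 0, 0], "twist": [0, 0, 0.1]},
  {"fingers": 5, "xyz": [0, 0, 0], "twist": [0, 0, 0.1]},
  {"fingers": 5, "xyz": [0, 0, 0], "twist": [0, 0, 0]},
  {"fingers": 5, "xyz": [0, 0, 0], "twist": [0, 0, 0]},
  {"fingers": 5, "xyz": [0, 0, 0], "twist": [0, 0, 0]},
  {"fingers": 5, "xyz": [0, 0, 0], "twist": [0, 0, 0]},
])

```text
time: 45.23
position: [459.4, -385.3, 88.2]
tcp_rot: [-3.141, 0.001, 0.46]
contact_force: [-5.9, 3.9, 6.6]
opening: 12.9
grasp_force: 45.0
```

Call:
jog_arm([
  {"fingers": 5, "xyz": [0, 0, 0], "twist": [0, 0, -0.1]},
  {"fingers": 5, "xyz": [0, 0, 0], "twist": [0, 0, -0.1]},
  {"fingers": 5, "xyz": [0, 0, 0], "twist": [0, 0, -0.1]},
  {"fingers": 5, "xyz": [0, 0, 0], "twist": [0, 0, -0.1]},
  {"fingers": 5, "xyz": [0, 0, 0], "twist": [0, 0, 0]},
  {"fingers": 5, "xyz": [0, 0, 0], "twist": [0, 0, 0]},
  {"fingers": 5, "xyz": [0, 0, 0], "twist": [0, 0, 0]},
  {"fingers": 5, "xyz": [0, 0, 0], "twist": [0, 0, 0]},
])

```text
time: 45.9
position: [459.1, -385.0, 88.1]
tcp_rot: [-3.139, 0.0, 0.86]
contact_force: [-5.8, 4.9, 8.5]
opening: 13.0
grasp_force: 45.0
```

Call:
jog_arm([
  {"fingers": 40, "xyz": [0, 0, 0], "twist": [0, 0, 0]},
  {"fingers": 40, "xyz": [0, 0, 0], "twist": [0, 0, 0]},
  {"fingers": 40, "xyz": [0, 0, 0], "twist": [0, 0, 0]},
  {"fingers": 40, "xyz": [0, 0, 0], "twist": [0, 0, 0]},
  {"fingers": 40, "xyz": [0, 0, -20], "twist": [0, 0, 0]},
  {"fingers": 40, "xyz": [0, 0, -30], "twist": [0, 0, 0]},
  {"fingers": 40, "xyz": [0, 0, -30], "twist": [0, 0, 0]},
  {"fingers": 40, "xyz": [0, 0, -25], "twist": [0, 0, 0]},
], newtons=20)

```text
time: 46.57
position: [460.2, -385.8, 194.4]
tcp_rot: [3.141, 0.0, 0.86]
contact_force: [1.0, 0.2, -0.6]
opening: 37.4
grasp_force: 0.0
```

```bash
cat > chk.py <<'E'
from h import *
t=cap('top');w=cap('wrist')
for p in([610,-132,32],[608,-228,32],[606,-319,32]): lift(t,p,14)
# white dial line: bright thin blob near the axis; its direction in the world
v,u=np.nonzero(cv2.cvtColor(w['frame'],cv2.COLOR_RGB2GRAY)>110); p=ray(w,np.c_[u,v],80)[:,:2]
k=np.linalg.norm(p-[460,-386],axis=1)<19; m=np.zeros(w['frame'].shape[:2],np.uint8); m[v[k],u[k]]=1
n,l,st,ce=cv2.connectedComponentsWithStats(m)
for i in range(1,n):
    if st[i,4]>15:
        q=np.argwhere(l==i)[:,::-1]; r=ray(w,q,80)[:,:2]; d=cv2.fitLine(r.astype(np.float32),2,0,.01,.01).ravel(); c=r.mean(0)-[460,-386]; s=np.sign(c@d[:2])
        a=np.degrees(np.arctan2(s*d[1],s*d[0])); print('line n',len(r),'off',c.round(1),'deg',a.round(1),'clicks',((117.8-a)/22.92).round(2))
E
python3 chk.py; python3 -c "
from h import *
go(381.6,-374,93.5,0.86)"
```

```text
lift c 610.4 -133.6 size 62.1 61.9 xdir deg 13.7 centroid off [3.2 1.2]
lift c 609.5 -228.4 size 62.6 66.6 xdir deg 17.2 centroid off [3.3 1.4]
lift c 609.1 -322.0 size 65.9 60.7 xdir deg 358.6 centroid off [2.5 1.2]
line n 65 off [5.6 7.8] deg 48.1 clicks 3.04
now 46.6667 [ 462.2 -387.9  198.6] [3.132e+00 1.000e-03 8.600e-01] shift [-42.  -71.1 104.4] twist [ 0.01   0.001 -0.   ] open 37.5 grip 0.0
```

Call:
jog_arm([
  {"fingers": 40, "xyz": [-14, -23, 0], "twist": [0, 0, 0]},
  {"fingers": 40, "xyz": [-14, -23, 0], "twist": [0, 0, 0]},
  {"fingers": 40, "xyz": [-13, -23.5, 0], "twist": [0, 0, 0]},
  {"fingers": 40, "xyz": [0, 0, 25], "twist": [0, 0, 0]},
  {"fingers": 40, "xyz": [0, 0, 30], "twist": [0, 0, 0]},
  {"fingers": 40, "xyz": [0, 0, 30], "twist": [0, 0, 0]},
  {"fingers": 40, "xyz": [0, 0, 12], "twist": [0, 0, 0]},
  {"fingers": 40, "xyz": [0, 0, 0], "twist": [0, 0, 0]},
])

```text
time: 47.33
position: [378.6, -369.3, 91.6]
tcp_rot: [-3.135, -0.001, 0.86]
contact_force: [-0.9, 0.8, 1.8]
opening: 37.2
grasp_force: 0.9
```

Call:
jog_arm([
  {"fingers": 40, "xyz": [0, 0, 0], "twist": [0, 0, 0]},
  {"fingers": 40, "xyz": [0, 0, 0], "twist": [0, 0, 0]},
  {"fingers": 40, "xyz": [0, 0, 0], "twist": [0, 0, 0]},
  {"fingers": 40, "xyz": [0, 0, 0], "twist": [0, 0, 0]},
  {"fingers": 40, "xyz": [0, 0, 0], "twist": [0, 0, 0]},
  {"fingers": 40, "xyz": [0, 0, 0], "twist": [0, 0, 0]},
  {"fingers": 40, "xyz": [0, 0, 0], "twist": [0, 0, 0]},
  {"fingers": 40, "xyz": [0, 0, 0], "twist": [0, 0, 0]},
])

```text
time: 48.0
position: [380.5, -371.4, 95.5]
tcp_rot: [3.141, 0.0, 0.86]
contact_force: [-0.3, -0.7, 0.9]
opening: 37.6
grasp_force: 0.0
```

Call:
jog_arm([
  {"fingers": 40, "xyz": [-1.1, 2.7, -3], "twist": [0, 0, 0]},
  {"fingers": 40, "xyz": [0, 0, 2], "twist": [0, 0, 0]},
  {"fingers": 40, "xyz": [0, 0, 2], "twist": [0, 0, 0]},
  {"fingers": 40, "xyz": [0, 0, 2], "twist": [0, 0, 0]},
  {"fingers": 40, "xyz": [0, 0, 2], "twist": [0, 0, 0]},
  {"fingers": 40, "xyz": [0, 0, 2], "twist": [0, 0, 0]},
  {"fingers": 40, "xyz": [0, 0, 0], "twist": [0, 0, 0]},
  {"fingers": 40, "xyz": [0, 0, 0], "twist": [0, 0, 0]},
])

```text
time: 48.67
position: [381.9, -374.1, 88.5]
tcp_rot: [3.141, 0.0, 0.86]
contact_force: [-0.5, -0.4, 3.4]
opening: 37.3
grasp_force: 1.6
```

Call:
jog_arm([
  {"fingers": 40, "xyz": [0, 0, 1], "twist": [0, 0, 0]},
  {"fingers": 40, "xyz": [0, 0, 1], "twist": [0, 0, 0]},
  {"fingers": 40, "xyz": [0, 0, 0.7], "twist": [0, 0, 0]},
  {"fingers": 40, "xyz": [0, 0, 0], "twist": [0, 0, 0]},
  {"fingers": 40, "xyz": [0, 0, 0], "twist": [0, 0, 0]},
  {"fingers": 40, "xyz": [0, 0, 0], "twist": [0, 0, 0]},
  {"fingers": 40, "xyz": [0, 0, 0], "twist": [0, 0, 0]},
  {"fingers": 40, "xyz": [0, 0, 0], "twist": [0, 0, 0]},
])

```text
time: 49.33
position: [382.0, -374.2, 87.0]
tcp_rot: [3.141, 0.0, 0.86]
contact_force: [-4.6, 3.1, 14.1]
opening: 37.2
grasp_force: 6.9
```

Bottomed. Releasing and backing away.

Call:
jog_arm([
  {"fingers": 40, "xyz": [0, 0, -5], "twist": [0, 0, 0]},
  {"fingers": 40, "xyz": [0, 0, -15], "twist": [0, 0, 0]},
  {"fingers": 40, "xyz": [0, 0, -30], "twist": [0, 0, 0]},
  {"fingers": 40, "xyz": [0, 0, -40], "twist": [0, 0, 0]},
  {"fingers": 40, "xyz": [0, 0, -30], "twist": [0, 0, 0]},
  {"fingers": 40, "xyz": [0, 0, 0], "twist": [0, 0, 0]},
  {"fingers": 40, "xyz": [0, 0, 0], "twist": [0, 0, 0]},
  {"fingers": 40, "xyz": [0, 0, 0], "twist": [0, 0, 0]},
])

```text
time: 50.0
position: [381.5, -373.5, 204.7]
tcp_rot: [-3.14, -0.0, 0.86]
contact_force: [-0.7, -0.8, 0.3]
opening: 37.2
grasp_force: 0.0
```

```bash
python3 chk.py
```

```text
lift c 610.5 -133.8 size 62.3 62.4 xdir deg 13.2 centroid off [3.2 1.3]
lift c 609.5 -228.4 size 62.6 66.5 xdir deg 17.2 centroid off [3.5 1.4]
lift c 609.1 -322.0 size 65.9 60.7 xdir deg 358.6 centroid off [2.5 1.2]
line n 85 off [5.7 7.6] deg 48.9 clicks 3.01
line n 88 off [  9.4 -12.6] deg 35.4 clicks 3.6
```

All three lifts are on, the dial is at 3 and the button has been pressed.

```bash
python3 -c "
from station import env
print(env.hand_in())"
```

```text
the job is handed in; nothing more can be done
None
```

The job is handed in after about 50 s of robot time: the three lifts I found (a, b, d) are balanced on posts 3, 4 and 2, a sitting about 3 mm off centre; the dial reads 3 clicks and the start button was pressed fully down and released; lift b was found off its post after the first press, so I put it back, moved the dial one click away and back to 3, and pressed again.

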